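Fit the magnifier arm on a board stand and click its collar home

ROBOT

A 6-joint arm with a two-finger parallel gripper is mounted at the origin on the work surface. World frame = base frame: x ahead of the robot, y to its left, z up, the work surface at z = 0. Lengths are in m, angles in rad, forces in N, time in s.
With the tool pointing down it reaches from about 0.225 to 0.875 m from the base axis. Payload 3.4 kg.
Tool frame: the origin (TCP) lies between the finger pads; the fingertips stand 17 mm ahead of it and the grasp point (between the pads) lies 2 mm behind it; y points along the fingers, z is the direction in which the jaws open and shut, and the axes are right-handed (so a half turn about y gives the same grasp; the last joint's range is limited). The gripper opens to 85 mm and grips with 20 to 120 N. Pads are 22 mm wide; open, the fingers measure 114 mm over their backs; the gripper's body (76 mm by 85 mm) begins 54 mm behind the grasp point. The pads swing forward as they close: fully open they stand 13 mm farther back than shut.
Start: joints at [1.051, 0.276, 1.505, -0, 1.361, -0.121], TCP at [0.223, 0.53, 0.248] pointing down, gripper open.
Joint ranges: [-2.89, 2.89], [-0.75, 2.08], [0.22, 2.7], [-1.18, 4.32], [0.11, 2.71], [-2.7, 2.7]. Speed limits (rad/s): [2.57, 2.57, 3.14, 3.14, 3.14, 3.14].

INTERFACE

Orientations are given as a unit quaternion [w, x, y, z].
In Python, from rig import manip, get_image, camera_model, sign_off, spot_in, silhouettes, spot_point gives the robot as it stands.
- The arm moves only by the tool jog_arm, never from a script. Its argument "targets" is a list of rows, each a list of 3 entries, a list of its own where there are three numbers: the finger opening in m, from 0 to 0.0854, then the shift along the world's x, y, z in m, then the turn about the world's z in rad. In form: [[claw, [x, y, z], spin], ...]. A call has 1 to 10 rows; each row shifts and turns the commanded pose from where the row before left it; what a row does not reach is not made up. A row lasts 1/8 s, in which the tool goes at most 62.5 mm and 10.7 degrees, less where a joint would pass 70% of its speed; a pose out of reach is approached as far as the arm can. A call with a gripper value outside its range is refused whole. The fingers move at their own pace and stop on an object; "force" is the grip in N (left out, the last holds). Time passes only in rows, so rows that do not move let the fingers close. It gives the time, the measured TCP pose, the force and the opening at its end, in the units of the state.
- manip.get_state(): the state, without advancing time (a new reading comes with each control period).
- get_image(name): name is "side" or "top" or "wrist"; returns (picture, depth): 400x640x3 uint8, red, green, blue; 400x640 float32, m along the optical axis (not along the pixel's ray), 0 where there is no reading.
- camera_model(name): a dict with "mtx" (3x3 intrinsics, pixels), "distortion" ([k1, k2, p1, p2, k3] as OpenCV has them; the pictures are not rectified), "world_from_camera" (4x4, takes a point from camera to world coordinates). Camera axes: x right, y up, looking along -z (the intrinsics and any distortion apply to the point x, -y, -z); pixel columns grow to the right and rows downward; lengths in m; the calibration is good to about 2 mm. A picture is of the moment at which its call begins: read the wrist's pose just before it. camera_model takes no time and is no camera call; for the wrist camera it gives the pose at the moment of the call.
- sign_off(): hands the job in, once; it reports no verdict.
Trained networks look in the newest picture that a camera, given by its name, has taken for a name from the list of things; names that differ only in an ending like _2 or _b are one class to them, and where a whole thing is asked for, a point or a joint stands for the part that bears it (a point fixed in the world has none). Each returns a list of dicts, best first, with "score" (0 to 1); they miss things now and then, are a little off and sometimes report something else, mostly with a low value. They report only what shows in the picture. A call takes as long as a camera call. They do not tell look-alikes from the thing itself.
- spot_in(name, camera): "position" ([column, row] in pixels, amid what is visible of it).
- silhouettes(name, camera): "mask" (400x640 bool, what is visible of it) and "position" ([column, row] in pixels, amid what is visible of it).
- spot_point(name, camera): "position" ([column, row] in pixels: a listed point, or the origin of a listed thing).
The state is a dict: "clock": time; "qpos": joint angles; "qd": joint speeds; "effort": joint torques, N m; "position": TCP position; "ee_rot": TCP orientation; "contact_force": force on the tool from outside, world axes, zero at the start; "moment": the same for the moment, N m; "width": finger opening in m.
Only numpy, scipy, OpenCV 4.12 (cv2) and the standard library are available. Lean on these libraries where they do the work, as an engineer would, in place of code of your own. Each camera call takes 0.05 s, during which the arm holds its last target.

TASK

Fit the magnifier arm on the post of the board stand: slide its block right down onto the shoulder, with the lens over the circuit board. Then slide the steel collar down the post after it, past the two sprung balls until it clicks and sits on the block, pressing steadily and never slamming either part down. Finish by tugging the collar lightly upward until you feel the balls hold it back, then let go, with the collar still home and the other things on the bench left where they are.

Things in the scene. Friction and masses are not known exactly. Their poses are not given: they have to be found in the camera images.
- stand: board stand, fixed to the bench: grey base plate 200 x 110 x 14 mm with a round boss (34 mm across, 52 mm high) that clamps an upright post, and 105 mm beside it a circuit board held level in two jaws. Origin on the bench on the post's axis; x points from the post to the board, z up.
- board (a point): centre of the circuit board's upper face (80 x 62 mm), 105 mm from the post's axis, 59 mm above the bench.
- ball_a (a joint): how far the ball on the stand's +y side of the post is pressed in (m): 0 sprung out, 0.0025 flush with the post. The post: bright steel, 16 mm in diameter, with a flat-topped shoulder 27 mm across, clamped at a different height each time, not measured: the shoulder is 95 to 120 mm above the bench. The post ends 59 mm above the shoulder; its last 4.5 mm taper to 9 mm across.
- ball_b (a joint): the same for the opposite ball, on the -y side. Both are steel, 8 mm in diameter, centres 51 mm above the shoulder, standing 2.5 mm out of the post under spring force. Block and collar alike must be pushed over them: about 12 to 15 N when the lower end meets them, then little, and as the upper end passes they spring out above it and push it on down: the click.
- magnifier: magnifier arm, loose on the bench, right way up, 120 to 190 g: aluminium block 30 x 30 mm, 26 mm high, with an upright through bore of 17 mm; a 6 mm rod leads from its +x face (7 mm up) to a round lens. A thumb screw stands out of its -x face to 30 mm from the bore: grip it by its y faces. Origin: centre of the bore at the block's underside; x points to the lens, z up.
- lens (a point): centre of the lens (black rim, 70 mm across, 10 mm thick), 105 mm from the bore, 5 mm above the block's underside. Its weight cocks the block a little on the post, so the block may need a few newtons of push to slide down.
- collar: retaining collar, plain steel ring with a knurled band, standing loose on the bench: 34 mm in diameter, 20 mm high, 80 to 125 g, through bore of 17.5 mm, chamfered 1.5 mm at the lower end. Origin: centre of the bore at the lower end, z up. On the post its lower end meets the balls about 53 mm above the shoulder.
- collar_top (a point): centre of the collar's upper end. When this end has clicked past the balls, the collar sits on the block, its lower end 26 mm above the shoulder, with 1.5 mm of play up to the balls, which then hold it against a pull of 10 N; more than about 16 N draws it off again.
- knob: a solid aluminium instrument knob, 36 mm across its foot, 21 mm high, no hole through it, standing on the bench; not part of the job. Origin at the centre of its underside. It may stand in either of the two places where the collar may stand.
- toroid: a grey ferrite ring core, 38 mm across, 22 mm hole, 12 mm high, lying flat; not part of the job. Origin at the centre of its underside.
- capacitor: a black can capacitor, 35 mm across, 46 mm tall, standing; not part of the job. Origin at the centre of its underside.
- screwdriver: a screwdriver with a red handle, 170 mm long, lying flat; not part of the job.
- pliers: pliers with blue handles, about 170 mm long, lying flat; not part of the job.
- meter: a black panel meter, 45 by 80 by 45 mm; not part of the job. Origin at the centre of its underside.
- heatsink: a finned aluminium heat sink, 50 by 60 by 27 mm; not part of the job. Origin at the centre of its underside.
There are look-alikes about, which are no part of the job. Leave any pink or red look-alike of the collar alone.

How it is judged:
On the way, in this order (a step that is already met when the one before it is completed fails the run):
1. the magnifier's block is on the post, down past the balls, with the lens over the board (horizontal distance between magnifier and stand below 0.004 m and height (world z) of magnifier between 0.09 and 0.125 m and horizontal distance between lens and board below 0.025 m and value of joint each of ball_a, ball_b below 0.001 m), for 0.2 s.
2. the collar is past the balls and down on the block (all of step 1 and horizontal distance between collar and stand below 0.004 m and z of collar in the frame of magnifier between 0.022 and 0.032 m and contact force between collar and magnifier above 0.4 N), for 0.1 s.
3. the collar is tugged upward against the balls, which hold it (horizontal distance between collar and stand below 0.004 m and z of collar in the frame of magnifier between 0.022 and 0.032 m and value of joint each of ball_a, ball_b below 0.001 m and contact force between collar and stand above 3 N and contact force between collar and magnifier below 0.3 N), for 0.1 s.
At the end, for the whole second after the job is handed in: block on the post (4 mm off axis, 90 to 125 mm up), lens within 25 mm of over the board's centre, collar on it (lower end 22 to 32 mm above the block's underside, 4 mm off axis, upright to 0.1 rad), both balls out again (under 1 mm), which leaves the block on the shoulder; both let go and at rest (all of step 1 and horizontal distance between collar and stand below 0.004 m and z of collar in the frame of magnifier between 0.022 and 0.032 m and angle between collar's own z axis and vertical below 0.1 rad and linear speed of each of collar, magnifier below 0.01 m/s); the robot touches nothing.
It fails at once if the collar is slammed or pressed onto the magnifier's block with more than 30 N (contact force between collar and magnifier above 30 N).
It fails at once if the magnifier is rammed or wrenched against the stand with more than 60 N of contact force in all (contact force between magnifier and stand above 60 N).
It fails at once if one of the other things on the bench is shifted by more than 25 mm (distance of any of knob, toroid, capacitor, screwdriver, pliers, meter, heatsink from where it was at the start of the episode above 0.025 m).
It also fails if it takes over 72 s, if anything falls off the work surface, if the arm or the gripper's body presses on something with over 40 N, if the wrist force passes 120 N, or if a joint passes its speed limit or range.

## Working session

There is one attempt and no reset: what is moved stays moved. The work goes in short steps, Python scripts to look and compute and a tool call to move; the robot and the scene stay as the last step left them, time stands still between calls to the robot, and variables do not carry over. Pictures are saved under pics/ and viewed, and the job is handed in when it is done.

Besides the shell and the picture viewer there is one more tool, called after "Request:" as a command line: name --argument value ..., lists and objects as JSON in quotes. jog_arm: Moves the arm, as the interface text tells. Its arguments: {"type":"object","properties":{"targets":{"type":"array","items":{"type":"array"}},"force":{"type":"number"}},"required":["targets"]}

```bash
ls; mkdir -p pics; cat > h.py <<'E'
import numpy as np, cv2
from rig import manip, get_image, camera_model, sign_off, spot_in, silhouettes, spot_point
def save(img,n): cv2.imwrite(f'pics/{n}.png',cv2.cvtColor(img,cv2.COLOR_RGB2BGR))
def rays(cam,px):
    px=np.asarray(px,float).reshape(-1,1,2)
    u=cv2.undistortPoints(px,np.array(cam['mtx']),np.array(cam['distortion'])).reshape(-1,2)
    return np.c_[u[:,0],-u[:,1],-np.ones(len(u))]
def pts(cam,px,d):
    r=rays(cam,px)*np.asarray(d).reshape(-1,1); T=np.array(cam['world_from_camera'])
    return r@T[:3,:3].T+T[:3,3]
def onplane(cam,px,z):
    r=rays(cam,px); T=np.array(cam['world_from_camera']); r=r@T[:3,:3].T
    return T[:3,3]+r*((z-T[2,3])/r[:,2])[:,None]
def cloud(cam,d,mask=None):
    m=(d>0) if mask is None else (mask&(d>0))
    v,u=np.nonzero(m)
    return pts(cam,np.c_[u,v],d[v,u]),u,v
E
python3 - <<'E'
from h import *
for n in ['top','side','wrist']:
    c=camera_model(n); im,d=get_image(n); save(im,n+'0'); np.save(f'{n}0d.npy',d); np.save(f'{n}0i.npy',im)
    print(n,np.round(c['world_from_camera'],3).tolist(), np.round(c['mtx'],1).tolist(),c['distortion'])
    for t in ['stand','board','magnifier','lens','collar','knob','toroid','capacitor','screwdriver','pliers','meter','heatsink'] if n=='top' else []:
        print(t,[(np.round(x['position']).tolist(),round(x['score'],2)) for x in spot_point(t,n)[:3]])
print(manip.get_state())
E
```

```text
pics
top [[-0.01, 0.995, -0.095, 0.468], [-1.0, -0.01, 0.002, -0.109], [0.001, 0.095, 0.995, 1.543], [0.0, 0.0, 0.0, 1.0]] [[474.4, 0.0, 313.5], [0.0, 474.4, 198.5], [0.0, 0.0, 1.0]] [-0.14110543  0.          0.          0.          0.        ]
stand [([229.0, 226.0], 0.77), ([430.0, 257.0], 0.57)]
board [([234.0, 260.0], 0.81)]
magnifier [([374.0, 207.0], 0.6)]
lens [([364.0, 234.0], 0.6)]
collar [([276.0, 196.0], 0.65), ([271.0, 220.0], 0.65), ([280.0, 178.0], 0.4)]
knob [([273.0, 246.0], 0.6)]
toroid [([227.0, 224.0], 0.72), ([311.0, 272.0], 0.4), ([252.0, 144.0], 0.28)]
capacitor [([301.0, 154.0], 0.69)]
screwdriver [([355.0, 158.0], 0.49)]
pliers [([428.0, 258.0], 0.61)]
meter [([205.0, 156.0], 0.74), ([280.0, 199.0], 0.19)]
heatsink [([253.0, 139.0], 0.76)]
side [[-0.984, 0.129, -0.123, 0.447], [-0.178, -0.762, 0.623, 0.524], [-0.013, 0.635, 0.773, 0.931], [0.0, 0.0, 0.0, 1.0]] [[412.5, 0.0, 320.6], [0.0, 412.5, 201.0], [0.0, 0.0, 1.0]] [0.01725952 0.         0.         0.         0.        ]
wrist [[0.389, -0.881, -0.269, 0.155], [0.921, 0.372, 0.113, 0.558], [0.0, -0.292, 0.956, 0.375], [0.0, 0.0, 0.0, 1.0]] [[310.5, 0.0, 318.9], [0.0, 310.5, 193.7], [0.0, 0.0, 1.0]] [-0.00921038  0.          0.          0.          0.        ]
{'clock': 0.75, 'qpos': array([ 1.05101412e+00,  2.75867433e-01,  1.50489586e+00, -1.53402079e-06,
        1.36066569e+00, -1.20978230e-01]), 'qd': array([-0.00075082, -0.0007481 ,  0.00067746, -0.00122777,  0.00224345,
       -0.00119888]), 'effort': array([-1.88361599e-03, -4.16546845e+01, -2.46080482e+01, -3.63157142e-04,
        5.93173604e-05,  2.09161908e-05]), 'position': array([0.22329661, 0.5299163 , 0.24834826]), 'ee_rot': array([ 0.69315038, -0.69304087,  0.14004714, -0.14008459]), 'contact_force': array([-0.40751105, -0.85123934,  0.35135274]), 'moment': array([-0.00385993, -0.04663116, -0.01436824]), 'width': 0.0853462396756883}
```

```bash
python3 - <<'E'
import cv2
a=cv2.imread('pics/top0.png')[100:320,150:480]
cv2.imwrite('pics/top0c.png',cv2.resize(a,None,fx=2.4,fy=2.4,interpolation=cv2.INTER_CUBIC))
E
```

```text
(no output)
```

View pics/top0c.png

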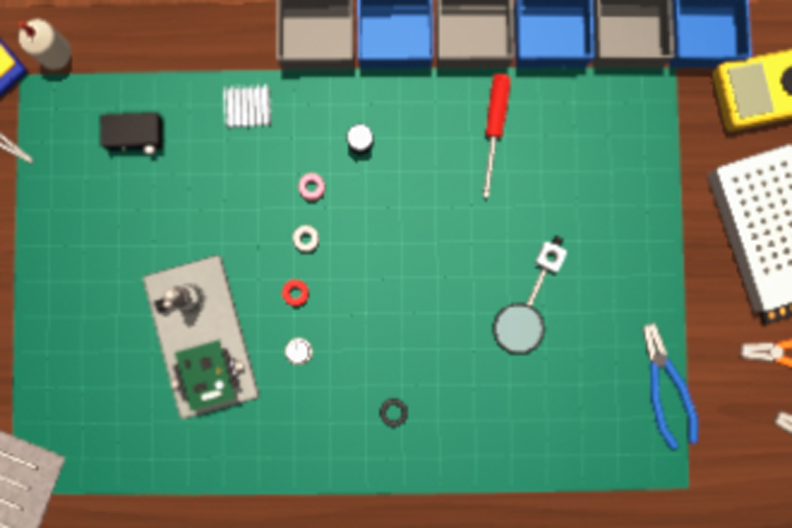

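View pics/side0.png

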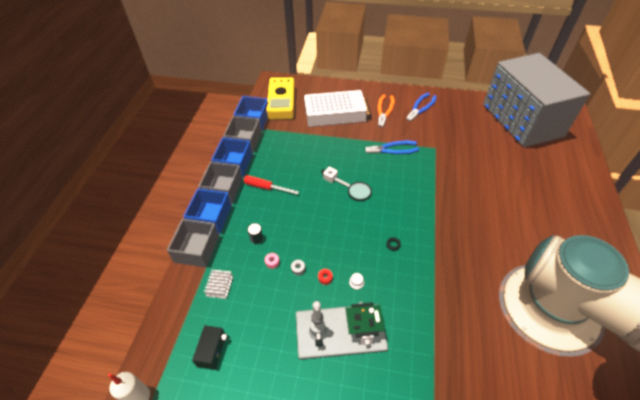

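View pics/wrist0.png

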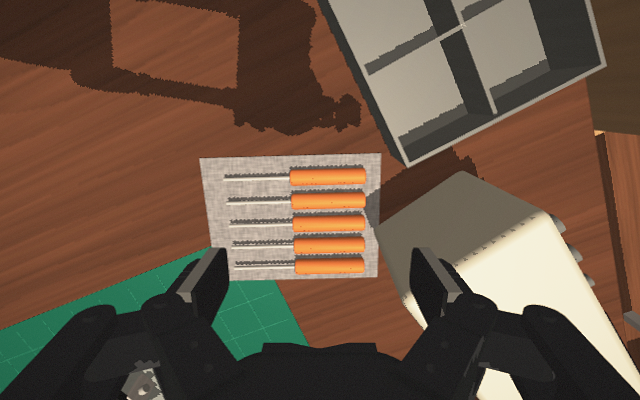

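The top crop shows the steel collar at about full-image pixel (277,199) between the pink and red rings. The block is at (380,206) with the lens at (366,237), the post top is around (218,226), and the board is at (236,255).

```bash
python3 - <<'E'
from h import *
c=camera_model('top'); d=np.load('top0d.npy'); im=np.load('top0i.npy')
P,u,v=cloud(c,d)
def reg(u0,v0,r,zl,zh):
    m=(abs(u-u0)<r)&(abs(v-v0)<r)&(P[:,2]>zl)&(P[:,2]<zh); q=P[m]; return q
for n,a in dict(collar=(277,199,9,.012,.03),block=(380,206,9,.015,.04),lens=(366,237,14,.004,.03),board=(236,255,16,.05,.07),post=(224,222,16,.1,.2),base=(234,240,30,.009,.019)).items():
    q=reg(*a)
    if len(q):print(n,len(q),q.mean(0).round(4),((q.min(0)+q.max(0))/2).round(4),q.min(0).round(3),q.max(0).round(3))
q=reg(234,240,34,.009,.02); print(cv2.minAreaRect((q[:,:2]*1000).astype(np.float32)))
q=reg(380,206,9,.018,.04); print(cv2.minAreaRect((q[:,:2]*1000).astype(np.float32)))
E
```

```text
collar 72 [0.6134 0.0053 0.0193] [0.6103 0.005  0.0193] [ 0.591 -0.011  0.012] [0.63  0.021 0.026]
block 88 [ 0.5886 -0.3265  0.0248] [ 0.5899 -0.3249  0.0244] [ 0.567 -0.343  0.016] [ 0.613 -0.307  0.033]
lens 370 [ 0.489  -0.2807  0.0084] [ 0.488  -0.2818  0.011 ] [ 0.446 -0.325  0.004] [ 0.53  -0.239  0.018]
board 561 [0.4313 0.134  0.06  ] [0.4317 0.1344 0.0603] [0.388 0.094 0.051] [0.475 0.175 0.07 ]
post 37 [0.5323 0.1602 0.1391] [0.5338 0.1616 0.1287] [0.525 0.152 0.1  ] [0.542 0.171 0.157]
base 1025 [0.4994 0.148  0.014 ] [0.4825 0.1465 0.014 ] [0.389 0.052 0.009] [0.576 0.241 0.019]
((482.6446228027344, 149.06689453125), (210.47015380859375, 205.3693084716797), 4.113883972167969)
((591.7923583984375, -327.8844299316406), (30.26502227783203, 44.22732925415039), 66.03902435302734)
```

Request:
jog_arm --targets '[[0.0854, [0.034, -0.041, 0.005], 0], [0.0854, [0.034, -0.041, 0.005], 0], [0.0854, [0.034, -0.041, 0], 0], [0.0854, [0.034, -0.041, 0], 0], [0.0854, [0.034, -0.041, 0], 0], [0.0854, [0.034, -0.041, 0], 0], [0.0854, [0.034, -0.041, 0], 0], [0.0854, [0.034, -0.041, 0], 0], [0.0854, [0.034, -0.041, 0], 0], [0.0854, [0, 0, 0], 0]]'

```text
clock: 2.0
position: [0.5317, 0.158, 0.258]
ee_rot: [-0.692, 0.693, -0.141, 0.142]
contact_force: [-0.8, 0.3, -0.3]
width: 0.0851
```

```bash
cat >> h.py <<'E'
def snap(name,tag):
    s=manip.get_state(); c=camera_model(name); im,d=get_image(name); save(im,tag)
    np.savez(tag+'.npz',im=im,d=d,T=c['world_from_camera'],mtx=c['mtx'],dist=c['distortion'],pos=s['position'],rot=s['ee_rot'])
    return s,c,im,d
E
python3 - <<'E'
from h import *
s,c,im,d=snap('wrist','w1'); print(s['clock'],s['position'],s['contact_force'])
E
```

```text
2.0 [0.53169343 0.15800383 0.25803258] [-0.82681643  0.32270592 -0.29029962]
```

View pics/w1.png

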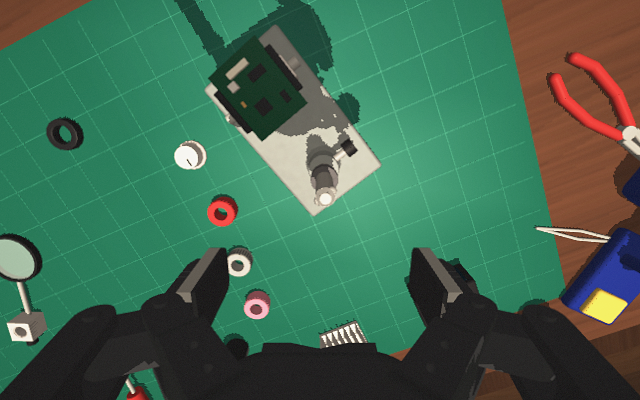

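The wrist view shows the post's end at about (325,199), the board at (258,88), the collar at (237,263), and the block at (25,327).

```bash
python3 - <<'E'
import numpy as np,cv2
from h import *
f=np.load('w1.npz'); c=dict(mtx=f['mtx'],distortion=f['dist'],world_from_camera=f['T']); d=f['d'];im=f['im']
a=im[150:230,270:390]; save(cv2.resize(a,None,fx=6,fy=6,interpolation=cv2.INTER_CUBIC),'w1c')
P,u,v=cloud(c,d)
m=(abs(u-325)<40)&(abs(v-190)<40)&(P[:,2]>.085); q=P[m]
print(len(q),np.percentile(q[:,2],[50,90,95,99,100]))
h,e=np.histogram(q[:,2],bins=np.arange(.085,.185,.004)); print(list(zip(e.round(3),h)))
zt=np.percentile(q[:,2],99.5)
t=m&(P[:,2]>zt-.003); print(P[t].mean(0),(P[t].min(0)+P[t].max(0))/2,u[t].mean(),v[t].mean(),len(P[t]),np.ptp(P[t],0))
# board
m=(abs(u-258)<60)&(abs(v-88)<60)&(P[:,2]>.055)&(P[:,2]<.063); q=P[m]
print(q.mean(0),cv2.minAreaRect((q[:,:2]*1000).astype(np.float32)))
for n in ['stand','board','collar','magnifier','lens']:
    print(n,[(np.round(x['position'],1).tolist(),round(x['score'],2)) for x in spot_point(n,'wrist')[:3]])
# collar
m=(abs(u-237)<18)&(abs(v-263)<18)&(P[:,2]>.017)&(P[:,2]<.024); q=P[m]; print('collar',q.mean(0),(q.min(0)+q.max(0))/2,q.ptp(0) if hasattr(q,'ptp') else np.ptp(q,0))
E
```

```text
919 [0.13004136 0.155514   0.1560807  0.15677619 0.15762521]
[(np.float64(0.085), np.int64(20)), (np.float64(0.089), np.int64(19)), (np.float64(0.093), np.int64(208)), (np.float64(0.097), np.int64(84)), (np.float64(0.101), np.int64(17)), (np.float64(0.105), np.int64(15)), (np.float64(0.109), np.int64(16)), (np.float64(0.113), np.int64(19)), (np.float64(0.117), np.int64(17)), (np.float64(0.121), np.int64(19)), (np.float64(0.125), np.int64(19)), (np.float64(0.129), np.int64(19)), (np.float64(0.133), np.int64(23)), (np.float64(0.137), np.int64(21)), (np.float64(0.141), np.int64(21)), (np.float64(0.145), np.int64(30)), (np.float64(0.149), np.int64(133)), (np.float64(0.153), np.int64(215)), (np.float64(0.157), np.int64(4)), (np.float64(0.161), np.int64(0)), (np.float64(0.165), np.int64(0)), (np.float64(0.169), np.int64(0)), (np.float64(0.173), np.int64(0)), (np.float64(0.177), np.int64(0))]
[0.53218729 0.16167955 0.15556623] [0.53249283 0.16144805 0.155799  ] 324.6337209302326 197.46511627906978 172 [0.01139221 0.01224344 0.00365241]
[0.43181735 0.13426663 0.06040289] ((431.5185546875, 134.45416259765625), (79.28581237792969, 76.15733337402344), 15.458657264709473)
stand [([324.1, 160.2], 0.82)]
board [([259.4, 88.4], 0.56)]
collar [([242.6, 255.3], 0.88), ([227.4, 208.7], 0.86), ([259.2, 300.2], 0.57)]
magnifier [([33.9, 316.6], 0.56)]
lens [([13.9, 260.5], 0.77)]
collar [0.61282531 0.00706192 0.02076948] [0.61282683 0.00596321 0.02023169] [0.0346307  0.03115076 0.00645473]
```

View pics/w1c.png

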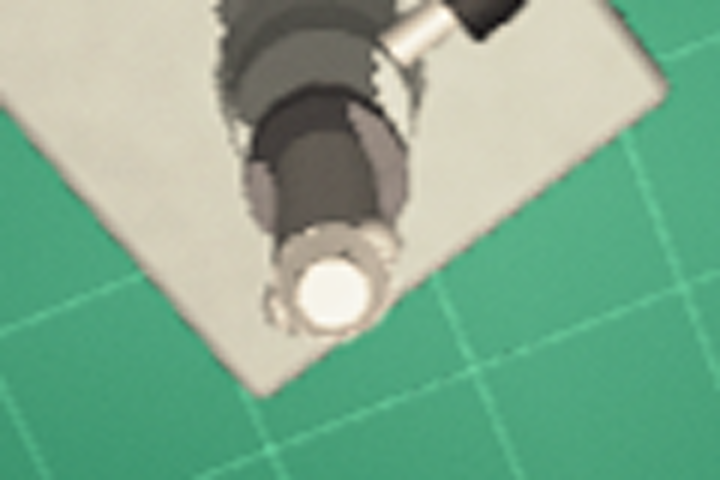

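Request:
jog_arm --targets '[[0.0854, [0.006, -0.054, 0], 0], [0.0854, [0.006, -0.054, 0], 0], [0.0854, [0.006, -0.054, 0], 0], [0.0854, [0.006, -0.054, 0], 0], [0.0854, [0.006, -0.054, 0], 0], [0.0854, [0.006, -0.054, 0], 0], [0.0854, [0.007, -0.054, 0], 0], [0.0854, [0.007, -0.054, -0.02], 0], [0.0854, [0.007, -0.053, -0.02], 0], [0.0854, [0, 0, 0], 0]]'

```text
clock: 3.55
position: [0.5858, -0.3263, 0.2156]
ee_rot: [0.693, -0.693, 0.142, -0.14]
contact_force: [-1.4, 0.4, -0.1]
width: 0.0855
```

```bash
python3 - <<'E'
from h import *
f=np.load('w1.npz'); c=dict(mtx=f['mtx'],distortion=f['dist'],world_from_camera=f['T'])
print('posttop',onplane(c,[[325.25,198.6]],.156))
s,c,im,d=snap('wrist','w2'); print(s['clock'],s['position'],s['contact_force'])
P,u,v=cloud(c,d)
m=(P[:,2]>.021)&(P[:,2]<.030)&(np.hypot(P[:,0]-.589,P[:,1]+.3265)<.035); q=P[m]
print('block',len(q),q.mean(0),cv2.minAreaRect((q[:,:2]*1000).astype(np.float32)))
m=(P[:,2]>.007)&(P[:,2]<.014)&(np.hypot(P[:,0]-.489,P[:,1]+.281)<.045); q=P[m]
print('lens',len(q),q.mean(0),cv2.minEnclosingCircle((q[:,:2]*1000).astype(np.float32)))
E
```

```text
posttop [[0.53308674 0.16181047 0.156     ]]
3.55 [ 0.58579043 -0.32631707  0.21556681] [-1.36188729  0.37095519 -0.10490917]
block 675 [ 0.58507496 -0.32585775  0.02666929] ((591.1884155273438, -328.35858154296875), (29.274642944335938, 44.49681854248047), 66.485595703125)
lens 3867 [ 0.48960504 -0.2817705   0.00888625] ((494.2208557128906, -283.91229248046875), 38.999061584472656)
```

View pics/w2.png

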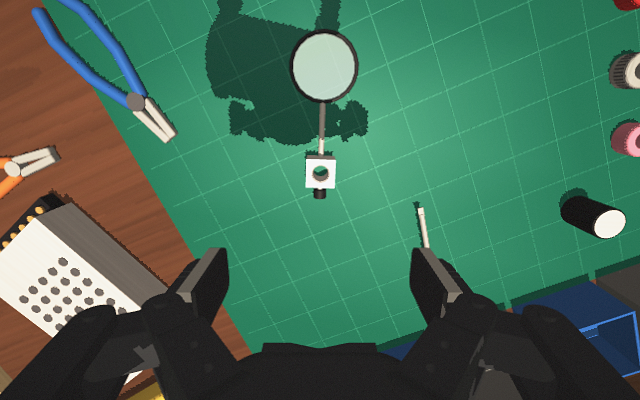

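The wrist view shows the block square to the jaws, with the bore at (320,173), the lens at (324,66) and the thumb screw below the block at (319,194).

```bash
python3 - <<'E'
from h import *
f=np.load('w2.npz'); c=dict(mtx=f['mtx'],distortion=f['dist'],world_from_camera=f['T']); d=f['d'];im=f['im']
save(cv2.resize(im[140:210,280:360],None,fx=8,fy=8,interpolation=cv2.INTER_CUBIC),'w2c')
m=np.zeros(d.shape,np.uint8); sub=(im.min(2)>205); sub[:, :290]=0; sub[:,350:]=0; sub[:145]=0; sub[200:]=0
P=sub.astype(np.uint8); cs,_=cv2.findContours(P,cv2.RETR_CCOMP,cv2.CHAIN_APPROX_NONE)
cs=sorted(cs,key=cv2.contourArea,reverse=True)[:2]
for q in cs:
    r=cv2.minAreaRect(q); print(r,cv2.contourArea(q)); print(onplane(c,[r[0]],.026), cv2.minAreaRect((onplane(c,q.reshape(-1,2),.026)[:,:2]*1000).astype(np.float32)))
# lens by dark rim ring ellipse
m=(im.max(2)<70).astype(np.uint8); m[:25]=0;m[106:]=0;m[:,:285]=0;m[:,362:]=0
cs,_=cv2.findContours(m,cv2.RETR_EXTERNAL,cv2.CHAIN_APPROX_NONE); q=max(cs,key=cv2.contourArea)
print(cv2.minEnclosingCircle((onplane(c,q.reshape(-1,2),.01)[:,:2]*1000).astype(np.float32)))
R=f['rot'];print(R)
E
```

```text
((320.5, 173.5), (29.0, 29.0), 90.0) 773.5
[[ 0.58581187 -0.32544768  0.026     ]] ((585.9866943359375, -325.6259460449219), (30.106733322143555, 31.036916732788086), 66.29487609863281)
((320.25, 173.25001525878906), (17.677669525146484, 18.384775161743164), 45.0) 257.5
[[ 0.58546349 -0.32558376  0.026     ]] ((585.5045776367188, -325.5845031738281), (18.72496223449707, 19.319150924682617), 23.043317794799805)
((489.8678894042969, -282.1656799316406), 35.301902770996094)
[ 0.69304916 -0.69279579  0.14210318 -0.13972669]
```

View pics/w2c.png

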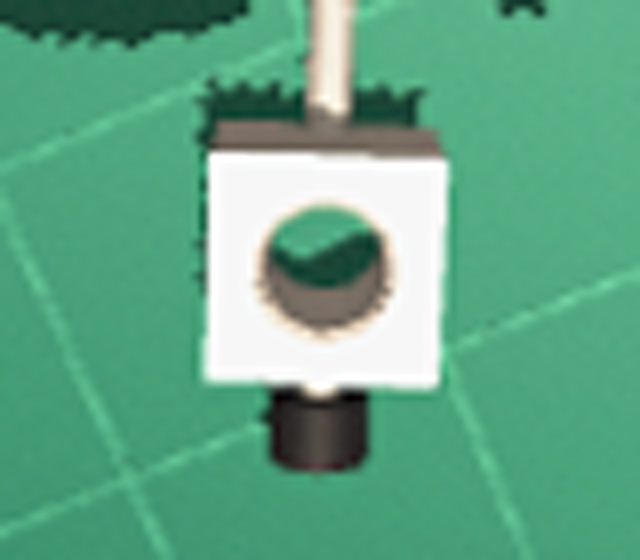

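Request:
jog_arm --targets '[[0.07, [0, 0.0005, -0.05], -0.015], [0.07, [0, 0, -0.05], 0], [0.06, [0, 0, -0.05], 0], [0.06, [0, 0, -0.03], 0], [0.06, [0, 0, -0.015], 0], [0.06, [0, 0, 0], 0]]'

```text
clock: 4.35
position: [0.5866, -0.3223, 0.0235]
ee_rot: [0.692, -0.692, 0.145, -0.145]
contact_force: [-0.3, -0.9, -0.3]
width: 0.0596
```

Request:
jog_arm --targets '[[0.06, [0, 0, 0], 0]]'

```text
clock: 4.47
position: [0.5876, -0.3238, 0.0253]
ee_rot: [-0.692, 0.692, -0.144, 0.146]
contact_force: [-0.3, 0.2, 0.3]
width: 0.0601
```

```bash
python3 - <<'E'
from h import *
for i in range(4):
    s=manip.get_state(); print(s['clock'],s['position'].round(4),s['qd'].round(3),s['contact_force'].round(2)); 
    if i==1: snap('wrist','w3')
E
```

```text
4.475 [ 0.5876 -0.3238  0.0253] [-0.007 -0.003 -0.004 -0.001 -0.002  0.   ] [-0.26  0.16  0.25]
4.475 [ 0.5876 -0.3238  0.0253] [-0.007 -0.003 -0.004 -0.001 -0.002  0.   ] [-0.26  0.16  0.25]
4.525 [ 0.5876 -0.324   0.0254] [-0.005  0.001  0.003 -0.001 -0.    -0.002] [0.7  0.04 0.75]
4.525 [ 0.5876 -0.324   0.0254] [-0.005  0.001  0.003 -0.001 -0.    -0.002] [0.7  0.04 0.75]
```

View pics/w3.png

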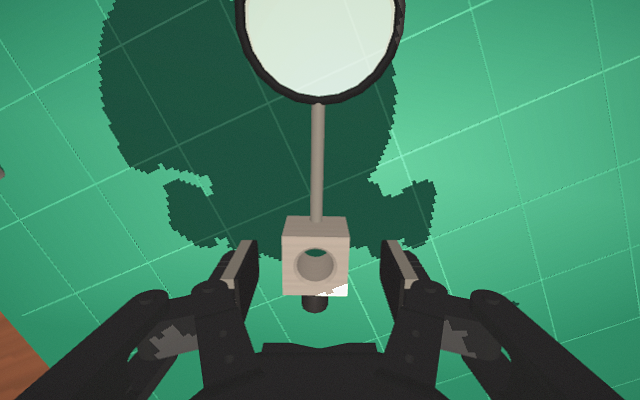

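The block is between the jaws at columns 282–348. The jaws centre on column 319 and are slightly to the right of the block.

Request:
jog_arm --targets '[[0.06, [-0.002, -0.002, -0.0055], 0], [0.045, [0, 0, 0], 0]]'

```text
clock: 4.78
position: [0.5839, -0.3258, 0.0179]
ee_rot: [0.692, -0.692, 0.145, -0.145]
contact_force: [0.4, -0.4, -0.3]
width: 0.0456
```

Request:
jog_arm --targets '[[0.034, [0.001, 0, 0.002], 0], [0.034, [0, 0, 0], 0], [0.02, [0, 0, 0], 0], [0.02, [0, 0, 0], 0], [0.02, [0, 0, 0], 0]]' --force 60

```text
clock: 5.4
position: [0.5858, -0.3258, 0.0204]
ee_rot: [-0.692, 0.692, -0.145, 0.146]
contact_force: [-0.6, 0.9, 4.0]
width: 0.0289
```

```bash
python3 - <<'E'
from h import *
s,c,im,d=snap('wrist','w4'); print(s)
E
```

```text
{'clock': 5.4, 'qpos': array([-6.11435696e-01,  5.97890068e-01,  1.57862885e+00,  2.87479242e-04,
        9.63827751e-01, -1.76853123e+00]), 'qd': array([-9.63562761e-05,  1.06580285e-03,  7.61978639e-04, -6.88088287e-04,
        1.47759723e-03, -4.66756656e-04]), 'effort': array([-2.54099322e-01, -5.15765190e+01, -1.77215499e+01, -1.67671675e-01,
        6.63854554e-02, -3.86398856e-02]), 'position': array([ 0.58578336, -0.32581229,  0.02035294]), 'ee_rot': array([-0.69192446,  0.69211771, -0.14484333,  0.14571899]), 'contact_force': array([-0.57439295,  0.93333974,  4.0086062 ]), 'moment': array([ 0.05882377, -0.03759677, -0.01684585]), 'width': 0.028934290932120882}
```

View pics/w4.png

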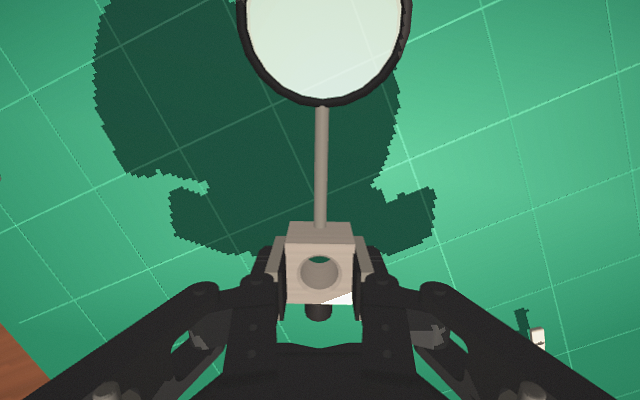

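The block is gripped between the pads, bore at (319,273).

Request:
jog_arm --targets '[[0.02, [0, 0, 0.015], 0], [0.02, [0, 0, 0.04], 0], [0.02, [0, 0, 0.045], 0], [0.02, [0, 0, 0.05], 0], [0.02, [0, 0, 0.05], 0], [0.02, [0, 0, 0], 0]]'

```text
clock: 6.2
position: [0.5871, -0.3269, 0.2254]
ee_rot: [-0.691, 0.693, -0.142, 0.148]
contact_force: [-0.6, -1.1, -1.9]
width: 0.0289
```

```bash
python3 - <<'E'
from h import *
f=np.load('w4.npz'); c=dict(mtx=f['mtx'],distortion=f['dist'],world_from_camera=f['T']); im=f['im']
save(cv2.resize(im[210:330,250:390],None,fx=5,fy=5,interpolation=cv2.INTER_CUBIC),'w4c')
s,c,im,d=snap('wrist','w5'); print(s)
save(cv2.resize(im[210:330,250:390],None,fx=5,fy=5,interpolation=cv2.INTER_CUBIC),'w5c')
E
```

```text
{'clock': 6.2, 'qpos': array([-6.11478268e-01,  4.29161638e-01,  1.32574300e+00, -1.18101368e-04,
        1.37691587e+00, -1.76862557e+00]), 'qd': array([-0.00042641,  0.04663202,  0.09562517,  0.00067696, -0.02667706,
        0.00024159]), 'effort': array([ 3.52715130e-02, -5.25811815e+01, -2.58365321e+01, -1.60637131e-02,
        2.80865980e-01,  6.49519625e-04]), 'position': array([ 0.58705924, -0.3268909 ,  0.22544219]), 'ee_rot': array([-0.69063231,  0.69342815, -0.14203739,  0.14835697]), 'contact_force': array([-0.60216261, -1.09205114, -1.87541314]), 'moment': array([-0.05665569, -0.09235735,  0.00528682]), 'width': 0.02889479074955172}
```

View pics/w4c.png

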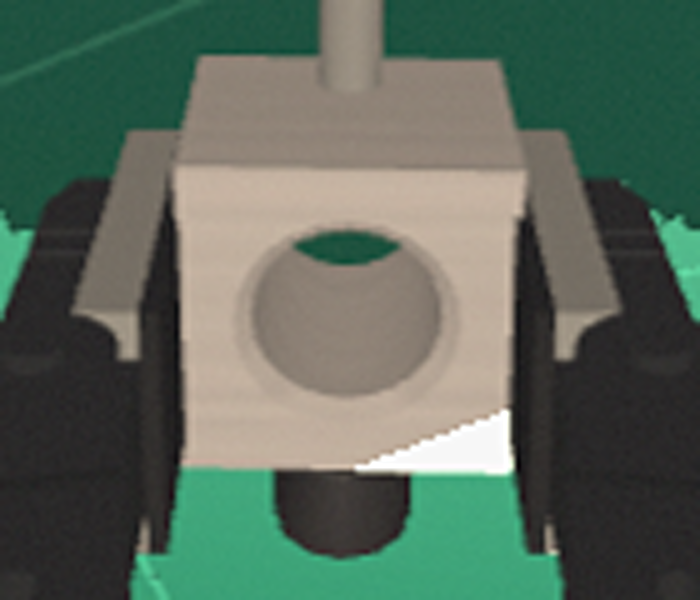

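View pics/w5.png

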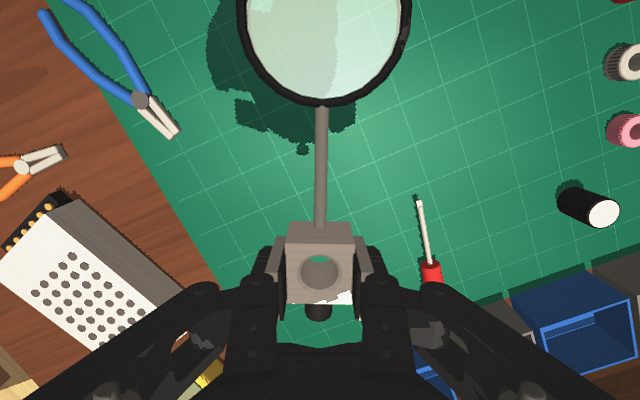

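View pics/w5c.png

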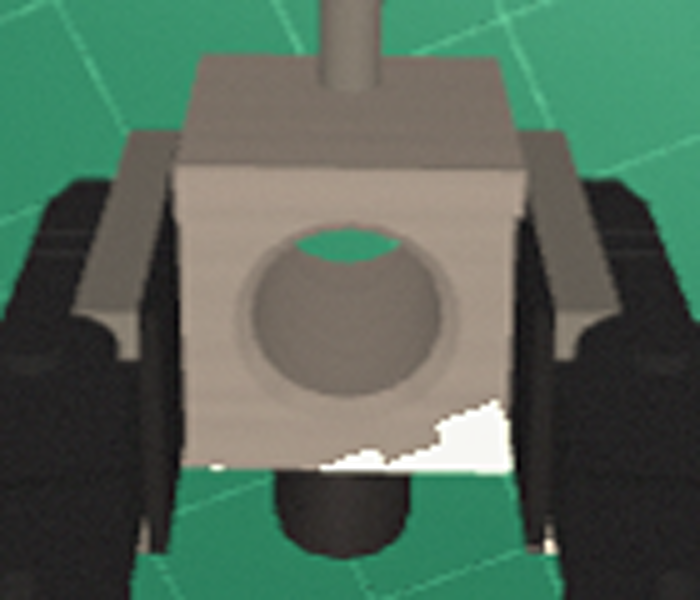

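```bash
python3 - <<'E'
from h import *
f=np.load('w4.npz'); c=dict(mtx=f['mtx'],distortion=f['dist'],world_from_camera=f['T'])
x=np.array([[175,165],[525,167],[512,470],[183,466],[346.5,311]]); px=(x+.5)/5-.5+[250,210]
W=onplane(c,px,.026); print(W.round(4)); print('face centre',W[:4].mean(0), 'sides',np.linalg.norm(np.diff(W[[0,1,2,3,0]],axis=0),axis=1))
from scipy.spatial.transform import Rotation as Ro
q=f['rot']; R=Ro.from_quat([q[1],q[2],q[3],q[0]]).as_matrix(); print(R.round(3)); print('tool offset centre',R.T@(W[:4].mean(0)-f['pos']), R.T@(W[4]-f['pos']))
g=np.load('w1.npz'); q=g['rot']; R1=Ro.from_quat([q[1],q[2],q[3],q[0]]).as_matrix(); p=np.array([.53309,.16181,.156]); print('post in tool w1',R1.T@(p-g['pos']))
s=manip.get_state();print(np.rad2deg(np.arctan2(R[1,2],R[0,2])))
E
```

```text
[[ 0.5656 -0.3339  0.026 ]
 [ 0.5779 -0.3065  0.026 ]
 [ 0.6058 -0.3189  0.026 ]
 [ 0.5932 -0.3463  0.026 ]
 [ 0.5845 -0.3261  0.026 ]]
face centre [ 0.58562126 -0.32640334  0.026     ] sides [0.03001701 0.03054717 0.03013599 0.03030579]
[[ 0.916  0.001  0.402]
 [-0.402 -0.001  0.916]
 [ 0.001 -1.    -0.   ]]
tool offset centre [ 9.64449731e-05 -5.64693138e-03 -6.06415945e-04] [-0.00101448 -0.00564834 -0.00080679]
post in tool w1 [-0.000345   0.1020301  0.0041018]
66.28730363556734
```

Request:
jog_arm --targets '[[0.02, [-0.006, 0.03, 0], 0.03], [0.02, [-0.006, 0.054, 0], 0.08], [0.02, [-0.006, 0.054, 0], 0.08], [0.02, [-0.006, 0.054, 0], 0.08], [0.02, [-0.006, 0.054, 0], 0.08], [0.02, [-0.006, 0.054, 0], 0.08], [0.02, [-0.006, 0.054, 0], 0.08], [0.02, [-0.006, 0.054, 0], 0.08], [0.02, [-0.004, 0.05, 0], 0.06], [0.02, [-0.002, 0.031, 0], 0.032]]'

```text
clock: 7.5
position: [0.5291, 0.1654, 0.2177]
ee_rot: [0.701, -0.701, -0.094, 0.097]
contact_force: [-0.3, -0.6, -1.3]
width: 0.0293
```

Request:
jog_arm --targets '[[0.02, [0, 0, 0], 0], [0.02, [0, 0, 0], 0], [0.02, [0, 0, 0], 0]]'

```text
clock: 7.88
position: [0.531, 0.1623, 0.2192]
ee_rot: [-0.701, 0.701, 0.093, -0.095]
contact_force: [0.2, 1.1, -1.4]
width: 0.0289
```

```bash
cat > st.py <<'E'
from h import *
from scipy.spatial.transform import Rotation as Ro
s=manip.get_state(); q=s['ee_rot']; R=Ro.from_quat([q[1],q[2],q[3],q[0]]).as_matrix()
print(s['clock'],s['position'].round(4),'jaw',np.rad2deg(np.arctan2(R[1,2],R[0,2])).round(2),'ydown',R[:,1].round(4),'F',s['contact_force'].round(2),'M',s['moment'].round(3),s['width'].round(4),'qd',abs(s['qd']).max().round(4))
E
python3 st.py; python3 -c "
from h import *
s,c,im,d=snap('wrist','w6');s,c,im,d=snap('side','s6')"
```

```text
Traceback (most recent call last):
  File "st.py", line 4, in <module>
    print(s['clock'],s['position'].round(4),'jaw',np.rad2deg(np.arctan2(R[1,2],R[0,2])).round(2),'ydown',R[:,1].round(4),'F',s['contact_force'].round(2),'M',s['moment'].round(3),s['width'].round(4),'qd',abs(s['qd']).max().round(4))
                                                                                                                                                                                  ^^^^^^^^^^^^^^^^
AttributeError: 'float' object has no attribute 'round'
```

View pics/w6.png

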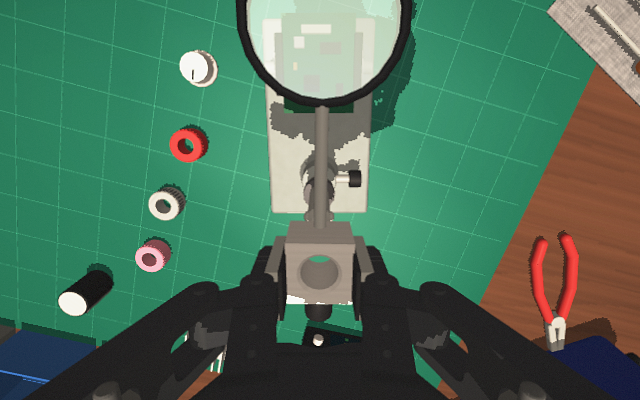

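View pics/s6.png

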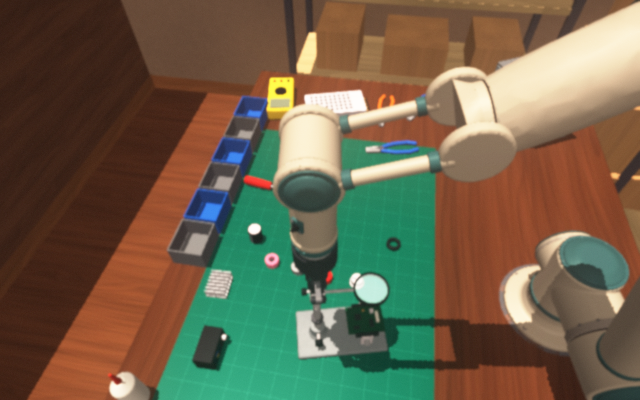

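```bash
sed -i "s/s\['width'\].round(4)/round(s['width'],4)/" st.py; python3 st.py; python3 - <<'E'
from h import *
f=np.load('w6.npz'); im=f['im']
save(cv2.resize(im[150:250,255:385],None,fx=6,fy=6,interpolation=cv2.INTER_CUBIC),'w6c')
E
```

```text
7.975 [0.5313 0.1624 0.2196] jaw 105.28 ydown [-5.e-04 -2.e-04 -1.e+00] F [-0.07 -1.44 -1.73] M [ 0.056 -0.091 -0.037] 0.0285 qd 0.0053
```

View pics/w6c.png

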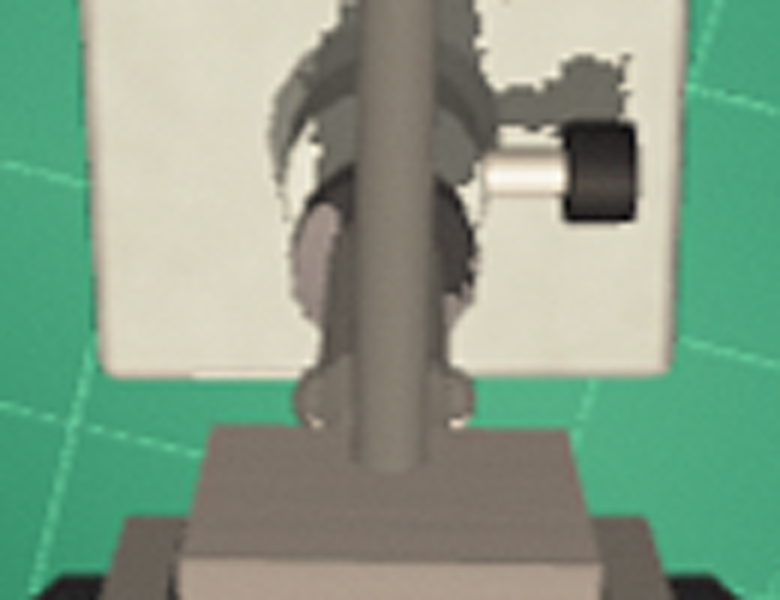

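```bash
python3 - <<'E'
from h import *
from scipy.spatial.transform import Rotation as Ro
f=np.load('w6.npz'); c=dict(mtx=f['mtx'],distortion=f['dist'],world_from_camera=f['T'])
q=f['rot']; R=Ro.from_quat([q[1],q[2],q[3],q[0]]).as_matrix()
for px,z in [((318.9,215.9),.1475),((318.9,214.9),.1475)]:
    W=onplane(c,[px],z)[0]; print(W,R.T@(W-f['pos']))
# base corners: crop (100,377),(670,377)
x=(np.array([[100,377],[672,377]])+.5)/6-.5+[255,150]
W=onplane(c,x,.014); print(W, W.mean(0),R.T@(W.mean(0)-f['pos']))
E
```

```text
[0.53285039 0.16191304 0.1475    ] [ 0.00176158  0.07167324 -0.0008054 ]
[0.53214701 0.16172121 0.1475    ] [ 0.00103251  0.07167437 -0.00080504]
[[0.59240384 0.12182095 0.014     ]
 [0.56381443 0.22655217 0.014     ]] [0.57810914 0.17418656 0.014     ] [ 0.04886297  0.20509999 -0.00086831]
```

Request:
jog_arm --targets '[[0.02, [0.0018, 0.0003, -0.015], 0], [0.02, [0, 0, -0.015], 0], [0.02, [0, 0, -0.008], 0], [0.02, [0, 0, 0], 0], [0.02, [0, 0, 0], 0], [0.02, [0, 0, 0], 0]]'

```text
clock: 8.72
position: [0.5335, 0.1638, 0.1824]
ee_rot: [0.701, -0.701, -0.095, 0.094]
contact_force: [-0.1, -0.0, -1.2]
width: 0.0292
```

```bash
python3 st.py
```

```text
8.725 [0.5335 0.1638 0.1824] jaw 105.37 ydown [ 1.2e-03  3.0e-04 -1.0e+00] F [-0.08 -0.   -1.2 ] M [ 0.034 -0.137 -0.049] 0.0292 qd 0.0028
```

Request:
jog_arm --targets '[[0.02, [-0.0003, -0.001, -0.003], 0], [0.02, [0, 0, -0.002], 0], [0.02, [0, 0, -0.002], 0], [0.02, [0, 0, 0], 0], [0.02, [0, 0, 0], 0]]'

```text
clock: 9.35
position: [0.5328, 0.1627, 0.1748]
ee_rot: [0.701, -0.701, -0.095, 0.095]
contact_force: [-0.3, -0.3, -1.3]
width: 0.0289
```

```bash
python3 st.py
```

```text
9.35 [0.5328 0.1627 0.1748] jaw 105.37 ydown [-0.e+00  1.e-04 -1.e+00] F [-0.34 -0.31 -1.29] M [ 0.029 -0.057 -0.008] 0.0289 qd 0.0018
```

Request:
jog_arm --targets '[[0.02, [0, 0, -0.002], 0], [0.02, [0, 0, -0.001], 0], [0.02, [0, 0, 0], 0]]'

```text
clock: 9.72
position: [0.5327, 0.1627, 0.1717]
ee_rot: [0.701, -0.701, -0.094, 0.095]
contact_force: [-0.3, 0.4, -1.9]
width: 0.029
```

```bash
python3 st.py
```

```text
9.725 [0.5327 0.1627 0.1717] jaw 105.37 ydown [-3.e-04  0.e+00 -1.e+00] F [-0.29  0.37 -1.88] M [ 0.002 -0.091 -0.053] 0.029 qd 0.0018
```

Request:
jog_arm --targets '[[0.02, [0, 0, -0.001], 0], [0.02, [0, 0, -0.001], 0], [0.02, [0, 0, 0], 0]]'

```text
clock: 10.1
position: [0.533, 0.1627, 0.1699]
ee_rot: [-0.701, 0.701, 0.095, -0.094]
contact_force: [0.3, -0.4, -1.1]
width: 0.029
```

```bash
python3 st.py
```

```text
10.1 [0.533  0.1627 0.1699] jaw 105.37 ydown [ 5.e-04  1.e-04 -1.e+00] F [ 0.32 -0.42 -1.09] M [-0.013 -0.238 -0.024] 0.029 qd 0.0011
```

Request:
jog_arm --targets '[[0.02, [0, 0, -0.001], 0], [0.02, [0, 0, -0.001], 0], [0.02, [0, 0, 0], 0]]'

```text
clock: 10.48
position: [0.5333, 0.1627, 0.1686]
ee_rot: [-0.701, 0.701, 0.095, -0.094]
contact_force: [0.5, -0.9, 5.1]
width: 0.0292
```

```bash
python3 st.py
```

```text
10.475 [0.5333 0.1627 0.1686] jaw 105.37 ydown [ 1.7e-03  1.0e-04 -1.0e+00] F [ 0.48 -0.88  5.09] M [-0.145 -0.059 -0.023] 0.0292 qd 0.0015
```

Request:
jog_arm --targets '[[0.02, [0, 0, -0.001], 0], [0.02, [0, 0, 0], 0]]'

```text
clock: 10.72
position: [0.5335, 0.1627, 0.1682]
ee_rot: [-0.701, 0.701, 0.095, -0.094]
contact_force: [-0.4, -0.3, 7.9]
width: 0.0288
```

```bash
python3 st.py
```

```text
10.725 [0.5335 0.1627 0.1682] jaw 105.37 ydown [ 2.5e-03  3.0e-04 -1.0e+00] F [-0.35 -0.33  7.88] M [-0.065  0.034  0.052] 0.0288 qd 0.0008
```

Request:
jog_arm --targets '[[0.02, [0, 0, -0.001], 0], [0.02, [0, 0, 0], 0]]'

```text
clock: 10.98
position: [0.5337, 0.1628, 0.168]
ee_rot: [0.701, -0.701, -0.096, 0.093]
contact_force: [-1.5, -0.1, 10.5]
width: 0.0287
```

```bash
python3 st.py
```

```text
10.975 [0.5337 0.1628 0.168 ] jaw 105.37 ydown [ 3.2e-03  5.0e-04 -1.0e+00] F [-1.49 -0.05 10.53] M [-0.182  0.209  0.096] 0.0287 qd 0.0019
```

Request:
jog_arm --targets '[[0.02, [0, 0, -0.001], 0], [0.02, [0, 0, 0], 0]]'

```text
clock: 11.22
position: [0.5338, 0.1629, 0.1664]
ee_rot: [0.701, -0.701, -0.096, 0.093]
contact_force: [0.5, -0.1, 2.9]
width: 0.0289
```

Request:
jog_arm --targets '[[0.02, [0, 0, -0.001], 0], [0.02, [0, 0, 0], 0]]'

```text
clock: 11.48
position: [0.5335, 0.1628, 0.1637]
ee_rot: [0.701, -0.701, -0.095, 0.094]
contact_force: [2.7, -0.4, 0.5]
width: 0.0288
```

Request:
jog_arm --targets '[[0.02, [0, 0, -0.001], 0], [0.02, [0, 0, 0], 0]]'

```text
clock: 11.72
position: [0.5331, 0.1627, 0.1623]
ee_rot: [0.701, -0.701, -0.095, 0.094]
contact_force: [3.5, -0.3, -1.8]
width: 0.0287
```

```bash
python3 st.py
```

```text
11.725 [0.5331 0.1627 0.1623] jaw 105.37 ydown [ 1.e-04  0.e+00 -1.e+00] F [ 3.53 -0.27 -1.76] M [ 0.067 -0.561 -0.023] 0.0287 qd 0.0027
```

Request:
jog_arm --targets '[[0.02, [0.0008, 0, -0.002], 0], [0.02, [0, 0, -0.003], 0], [0.02, [0, 0, -0.003], 0], [0.02, [0, 0, -0.003], 0], [0.02, [0, 0, 0], 0]]'

```text
clock: 12.35
position: [0.5333, 0.1627, 0.1507]
ee_rot: [0.701, -0.701, -0.094, 0.095]
contact_force: [1.9, -0.0, -4.3]
width: 0.0292
```

```bash
python3 st.py
```

```text
12.35 [0.5333 0.1627 0.1507] jaw 105.36 ydown [-9.e-04  1.e-04 -1.e+00] F [ 1.89 -0.04 -4.28] M [ 0.039 -0.49  -0.033] 0.0292 qd 0.0059
```

Request:
jog_arm --targets '[[0.02, [0.0004, 0, -0.002], 0], [0.02, [0, 0, -0.003], 0], [0.02, [0, 0, -0.003], 0], [0.02, [0, 0, -0.002], 0], [0.02, [0, 0, 0], 0]]'

```text
clock: 12.98
position: [0.5335, 0.1627, 0.1402]
ee_rot: [0.701, -0.701, -0.094, 0.095]
contact_force: [3.4, 1.0, -8.8]
width: 0.0287
```

```bash
python3 st.py
```

```text
12.975 [0.5335 0.1627 0.1402] jaw 105.36 ydown [-1.8e-03 -1.0e-04 -1.0e+00] F [ 3.44  1.02 -8.77] M [ 0.14  -0.412  0.027] 0.0287 qd 0.0073
```

Request:
jog_arm --targets '[[0.02, [0.0003, 0, -0.002], 0], [0.02, [0, 0, -0.002], 0], [0.02, [0, 0, -0.002], 0], [0.02, [0, 0, -0.002], 0], [0.02, [0, 0, 0], 0]]'

```text
clock: 13.6
position: [0.5342, 0.1627, 0.1338]
ee_rot: [0.701, -0.701, -0.095, 0.095]
contact_force: [-0.4, -0.5, -1.4]
width: 0.0288
```

```bash
python3 st.py
```

```text
13.6 [0.5342 0.1627 0.1338] jaw 105.37 ydown [-1.e-04  1.e-04 -1.e+00] F [-0.41 -0.51 -1.38] M [ 0.021 -0.042  0.023] 0.0288 qd 0.0055
```

Request:
jog_arm --targets '[[0.02, [0, 0, -0.002], 0], [0.02, [0, 0, -0.002], 0], [0.02, [0, 0, -0.002], 0], [0.02, [0, 0, -0.002], 0], [0.02, [0, 0, -0.002], 0], [0.02, [0, 0, 0], 0]]'

```text
clock: 14.35
position: [0.5342, 0.1627, 0.1236]
ee_rot: [0.701, -0.701, -0.094, 0.095]
contact_force: [-0.3, 0.6, -1.6]
width: 0.0289
```

```bash
python3 st.py
```

```text
14.35 [0.5342 0.1627 0.1236] jaw 105.37 ydown [-4.e-04  1.e-04 -1.e+00] F [-0.29  0.56 -1.61] M [ 0.022  0.043 -0.007] 0.0289 qd 0.0037
```

Request:
jog_arm --targets '[[0.02, [0, 0, -0.0015], 0], [0.02, [0, 0, -0.0015], 0], [0.02, [0, 0, 0], 0]]'

```text
clock: 14.72
position: [0.5342, 0.1627, 0.1207]
ee_rot: [0.701, -0.701, -0.094, 0.095]
contact_force: [-0.9, -0.8, -2.1]
width: 0.0288
```

```bash
python3 st.py
```

```text
14.725 [0.5342 0.1627 0.1207] jaw 105.37 ydown [-2.e-04  0.e+00 -1.e+00] F [-0.91 -0.82 -2.13] M [-0.044  0.033 -0.004] 0.0288 qd 0.0036
```

Request:
jog_arm --targets '[[0.02, [0, 0, -0.001], 0], [0.02, [0, 0, -0.001], 0], [0.02, [0, 0, 0], 0]]'

```text
clock: 15.1
position: [0.5342, 0.1627, 0.1187]
ee_rot: [0.701, -0.701, -0.095, 0.095]
contact_force: [-1.1, -0.1, -2.0]
width: 0.029
```

```bash
python3 st.py
```

```text
15.1 [0.5342 0.1627 0.1187] jaw 105.37 ydown [-1.e-04  1.e-04 -1.e+00] F [-1.14 -0.09 -2.04] M [-0.025  0.054 -0.031] 0.029 qd 0.0018
```

Request:
jog_arm --targets '[[0.02, [0, 0, -0.001], 0], [0.02, [0, 0, -0.001], 0], [0.02, [0, 0, 0], 0]]'

```text
clock: 15.48
position: [0.5342, 0.1627, 0.1167]
ee_rot: [0.701, -0.701, -0.094, 0.095]
contact_force: [-0.9, 0.1, -2.4]
width: 0.0293
```

```bash
python3 st.py
```

```text
15.475 [0.5342 0.1627 0.1167] jaw 105.37 ydown [-2.e-04  1.e-04 -1.e+00] F [-0.89  0.1  -2.4 ] M [-0.024  0.059  0.029] 0.0293 qd 0.0016
```

Request:
jog_arm --targets '[[0.02, [0, 0, -0.001], 0], [0.02, [0, 0, -0.001], 0], [0.02, [0, 0, 0], 0]]'

```text
clock: 15.85
position: [0.5343, 0.1627, 0.1159]
ee_rot: [0.701, -0.701, -0.095, 0.094]
contact_force: [-2.7, -0.8, 5.6]
width: 0.029
```

```bash
python3 st.py
```

```text
15.85 [0.5343 0.1627 0.1159] jaw 105.37 ydown [ 4.e-04  1.e-04 -1.e+00] F [-2.72 -0.82  5.56] M [-0.058  0.478  0.012] 0.029 qd 0.0025
```

Request:
jog_arm --targets '[[0.02, [-0.0004, 0, -0.001], 0], [0.02, [0, 0, 0], 0], [0.055, [0, 0, 0], 0], [0.055, [0, 0, 0], 0], [0.055, [0, 0, 0], 0]]'

```text
clock: 16.48
position: [0.5341, 0.1627, 0.1137]
ee_rot: [0.701, -0.701, -0.095, 0.094]
contact_force: [0.7, 0.2, 0.4]
width: 0.0549
```

```bash
python3 st.py;  python3 -c "
from h import *
s,c,im,d=snap('wrist','w7')"
```

```text
16.475 [0.5341 0.1627 0.1137] jaw 105.37 ydown [ 2.e-04  2.e-04 -1.e+00] F [0.72 0.21 0.44] M [ 0.003  0.028 -0.01 ] 0.0549 qd 0.005
```

View pics/w7.png

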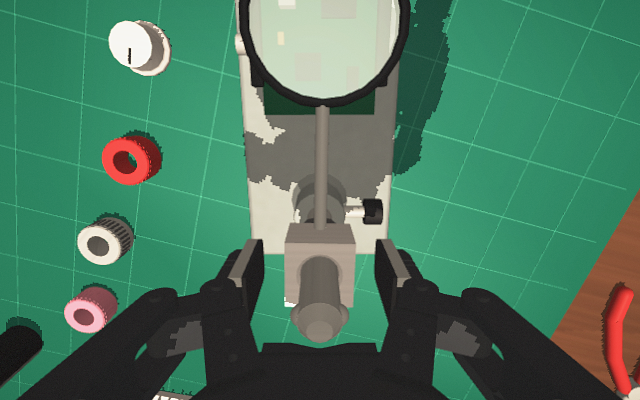

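The block is seated on the post with both balls above it and the lens over the board. The steel collar is at (100,243).

Request:
jog_arm --targets '[[0.065, [0, 0, 0.02], 0], [0.075, [0, 0, 0.05], 0], [0.075, [0, 0, 0.05], 0], [0.075, [0.02, -0.04, 0.02], 0], [0.075, [0.02, -0.04, 0], 0], [0.075, [0.02, -0.04, 0], 0], [0.075, [0.019, -0.036, -0.01], 0], [0.075, [0, 0, -0.02], 0], [0.075, [0, 0, 0], 0], [0.075, [0, 0, 0], 0]]'

```text
clock: 17.77
position: [0.6131, 0.0071, 0.2243]
ee_rot: [0.701, -0.701, -0.095, 0.095]
contact_force: [-0.1, 0.1, 0.2]
width: 0.0751
```

```bash
python3 st.py;  python3 -c "
from h import *
s,c,im,d=snap('wrist','w8')
print([(np.round(x['position'],1).tolist(),round(x['score'],2)) for x in spot_point('collar','wrist')])"
```

```text
17.775 [0.6131 0.0071 0.2243] jaw 105.39 ydown [ 5.e-04  2.e-04 -1.e+00] F [-0.15  0.1   0.2 ] M [-0.017  0.012  0.038] 0.0751 qd 0.0111
[([297.4, 221.1], 0.84), ([351.3, 107.4], 0.83), ([317.4, 166.2], 0.66)]
```

View pics/w8.png

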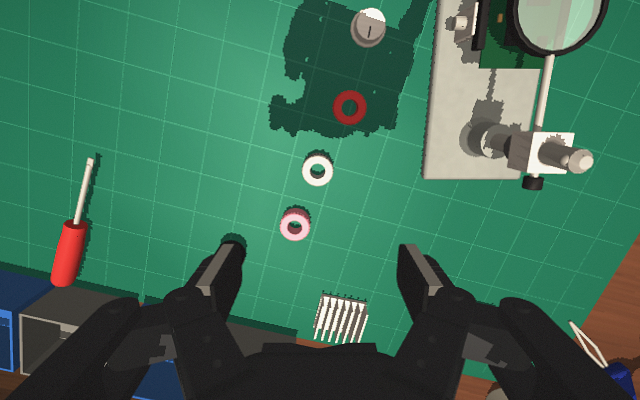

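```bash
python3 - <<'E'
from h import *
from scipy.spatial.transform import Rotation as Ro
f=np.load('w8.npz'); c=dict(mtx=f['mtx'],distortion=f['dist'],world_from_camera=f['T']); im=f['im'];d=f['d']
s=(im.min(2)>190).astype(np.uint8); s[:,:298]=0;s[:,338:]=0;s[:150]=0;s[190:]=0
cs,_=cv2.findContours(s,cv2.RETR_CCOMP,cv2.CHAIN_APPROX_NONE)
q=f['rot']; R=Ro.from_quat([q[1],q[2],q[3],q[0]]).as_matrix()
for k in sorted(cs,key=cv2.contourArea,reverse=True)[:2]:
    W=onplane(c,k.reshape(-1,2),.020)[:,:2]*1000
    e=cv2.fitEllipse(W.astype(np.float32)); print(e); w=np.array([e[0][0]/1000,e[0][1]/1000,.02]); print(w,R.T@(w-f['pos']))
E
```

```text
((614.1361083984375, 4.355586051940918), (31.55131721496582, 31.861326217651367), 132.31253051757812)
[0.61413611 0.00435559 0.02      ] [ 2.04190824e-04  2.04258164e-01 -2.89193842e-03]
((614.0402221679688, 4.502857208251953), (18.29889678955078, 18.648292541503906), 114.26903533935547)
[0.61404022 0.00450286 0.02      ] [ 1.50836051e-04  2.04258143e-01 -2.72449819e-03]
```

Request:
jog_arm --targets '[[0.075, [0.0014, -0.002, -0.04], 0], [0.065, [0, 0, -0.05], 0], [0.065, [0, 0, -0.05], 0], [0.06, [0, 0, -0.035], 0], [0.06, [0, 0, -0.015], 0], [0.06, [0, 0, -0.004], 0], [0.06, [0, 0, 0], 0], [0.06, [0, 0, 0], 0]]'

```text
clock: 18.88
position: [0.6155, 0.0046, 0.0314]
ee_rot: [-0.701, 0.701, 0.096, -0.094]
contact_force: [0.3, 0.6, 0.2]
width: 0.06
```

```bash
python3 st.py;  python3 -c "
from h import *
s,c,im,d=snap('wrist','w9')"
```

```text
18.875 [0.6155 0.0046 0.0314] jaw 105.37 ydown [ 3.1e-03 -2.0e-04 -1.0e+00] F [0.35 0.59 0.23] M [-0.036 -0.005 -0.014] 0.06 qd 0.0058
```

View pics/w9.png

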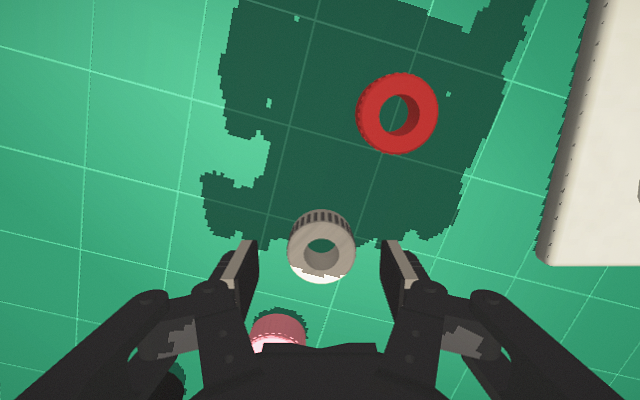

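The collar is centred between the jaws at (321,246). The pink ring sits behind it, clear below the gripper body.

Request:
jog_arm --targets '[[0.06, [0, 0, -0.006], 0], [0.06, [0, 0, -0.005], 0], [0.055, [0, 0, 0], 0], [0.05, [0, 0, 0], 0]]'

```text
clock: 19.42
position: [0.6142, 0.0047, 0.0187]
ee_rot: [0.701, -0.701, -0.094, 0.095]
contact_force: [0.3, 0.2, -0.1]
width: 0.0498
```

```bash
python3 st.py;  python3 -c "
from h import *
from scipy.spatial.transform import Rotation as Ro
s,c,im,d=snap('wrist','w10')
save(cv2.resize(im[190:310,250:390],None,fx=5,fy=5,interpolation=cv2.INTER_CUBIC),'w10c')"
```

```text
19.425 [0.6142 0.0047 0.0187] jaw 105.37 ydown [-3.e-04  1.e-04 -1.e+00] F [ 0.32  0.16 -0.1 ] M [ 0.034 -0.009 -0.06 ] 0.0498 qd 0.0042
```

View pics/w10c.png

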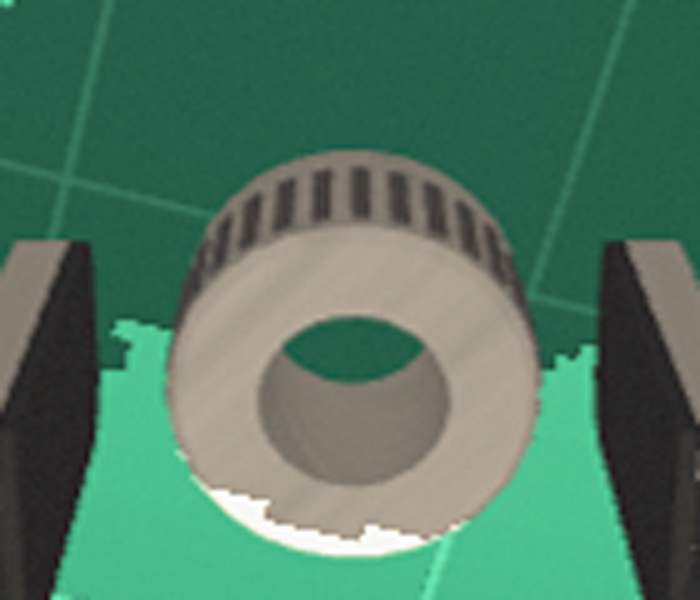

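```bash
python3 - <<'E'
from h import *
from scipy.spatial.transform import Rotation as Ro
for n,pp,off,z in [('w10',[[354,222],[354,555],[168,395],[540,395],[354,315],[354,487]],[250,190],.02),('w4',[[348,225],[346,397],[252,312],[441,312]],[250,210],.026)]:
    f=np.load(n+'.npz'); c=dict(mtx=f['mtx'],distortion=f['dist'],world_from_camera=f['T'])
    q=f['rot']; R=Ro.from_quat([q[1],q[2],q[3],q[0]]).as_matrix()
    W=onplane(c,(np.array(pp)+.5)/5-.5+off,z); t=(W-f['pos'])@R; print(n,(t*1000).round(2).tolist())
E
```

```text
w10 [[-17.81, -1.34, -0.12], [16.47, -1.35, -0.09], [-0.62, -1.35, -17.08], [-0.61, -1.35, 16.87], [-8.72, -1.35, -0.12], [9.06, -1.35, -0.1]]
w4 [[-9.49, -5.66, -0.67], [7.78, -5.64, -0.86], [-0.92, -5.65, -9.17], [-0.91, -5.65, 7.55]]
```

Request:
jog_arm --targets '[[0.04, [0, 0, 0.0015], 0], [0.035, [0, 0, 0], 0], [0.025, [0, 0, 0], 0], [0.025, [0, 0, 0], 0], [0.025, [0, 0, 0], 0]]' --force 60

```text
clock: 20.1
position: [0.6145, 0.0048, 0.0211]
ee_rot: [0.701, -0.701, -0.095, 0.094]
contact_force: [-0.8, 0.3, 6.3]
width: 0.0322
```

```bash
python3 st.py;  python3 -c "
from h import *
s,c,im,d=snap('wrist','w11')
save(cv2.resize(im[190:310,250:390],None,fx=5,fy=5,interpolation=cv2.INTER_CUBIC),'w11c')"
```

```text
20.1 [0.6145 0.0048 0.0211] jaw 105.36 ydown [ 8.e-04  3.e-04 -1.e+00] F [-0.83  0.33  6.26] M [ 0.19   0.221 -0.026] 0.0322 qd 0.0025
```

View pics/w11c.png

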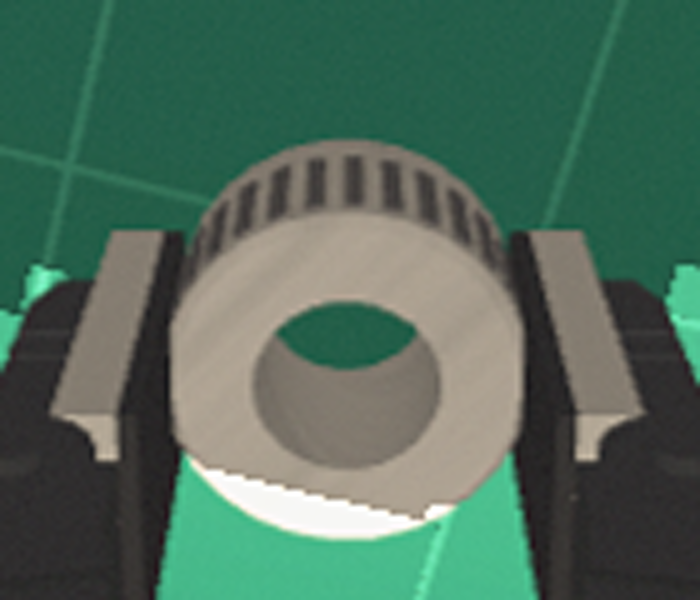

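Request:
jog_arm --targets '[[0.025, [0, 0, 0.015], 0], [0.025, [0, 0, 0.04], 0], [0.025, [0, 0, 0.05], 0], [0.025, [0, 0, 0.055], 0], [0.025, [0, 0, 0.043], 0], [0.025, [-0.02, 0.04, 0], 0], [0.025, [-0.02, 0.04, 0], 0], [0.025, [-0.02, 0.04, 0], 0], [0.025, [-0.015, 0.028, 0], 0], [0.025, [-0.005, 0.01, 0], 0]]'

```text
clock: 21.4
position: [0.5332, 0.1639, 0.2238]
ee_rot: [-0.701, 0.701, 0.095, -0.095]
contact_force: [0.2, 0.6, -1.3]
width: 0.0319
```

Request:
jog_arm --targets '[[0.025, [0, 0, 0], 0], [0.025, [0, 0, 0], 0], [0.025, [0, 0, 0], 0]]'

```text
clock: 21.78
position: [0.5349, 0.1617, 0.2232]
ee_rot: [-0.701, 0.701, 0.094, -0.094]
contact_force: [-0.5, 0.6, -1.0]
width: 0.0324
```

```bash
python3 st.py;  python3 -c "
from h import *
s,c,im,d=snap('wrist','w12')"
```

```text
21.775 [0.5349 0.1617 0.2232] jaw 105.29 ydown [ 0.e+00 -3.e-04 -1.e+00] F [-0.5   0.63 -0.99] M [-0.042 -0.034  0.008] 0.0324 qd 0.0026
```

View pics/w12.png

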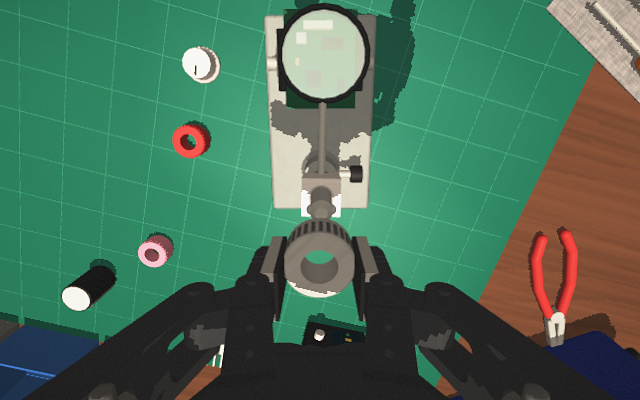

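The collar is held level over the post, and the lens is over the board at (325,53).

Request:
jog_arm --targets '[[0.025, [-0.0009, 0.001, -0.01], 0], [0.025, [0, 0, -0.015], 0], [0.025, [0, 0, -0.013], 0], [0.025, [0, 0, 0], 0], [0.025, [0, 0, 0], 0]]'

```text
clock: 22.45
position: [0.5336, 0.1638, 0.1853]
ee_rot: [0.701, -0.701, -0.095, 0.095]
contact_force: [-1.0, 0.6, -0.9]
width: 0.0325
```

```bash
python3 st.py
```

```text
22.45 [0.5336 0.1638 0.1853] jaw 105.37 ydown [ 1.e-04  1.e-04 -1.e+00] F [-0.97  0.58 -0.88] M [0.002 0.057 0.047] 0.0325 qd 0.0118
```

Request:
jog_arm --targets '[[0.025, [0.0004, -0.001, -0.002], 0], [0.025, [0, 0, -0.003], 0], [0.025, [0, 0, -0.002], 0], [0.025, [0, 0, -0.002], 0], [0.025, [0, 0, 0], 0]]'

```text
clock: 23.08
position: [0.5336, 0.1627, 0.1761]
ee_rot: [0.701, -0.701, -0.094, 0.095]
contact_force: [0.1, -0.1, -0.2]
width: 0.0322
```

```bash
python3 st.py
```

```text
23.075 [0.5336 0.1627 0.1761] jaw 105.37 ydown [-5.e-04  0.e+00 -1.e+00] F [ 0.09 -0.13 -0.2 ] M [ 0.011 -0.026 -0.008] 0.0322 qd 0.0033
```

Request:
jog_arm --targets '[[0.025, [0, 0, -0.0015], 0], [0.025, [0, 0, -0.0015], 0], [0.025, [0, 0, 0], 0]]'

```text
clock: 23.45
position: [0.5337, 0.1627, 0.1732]
ee_rot: [0.701, -0.701, -0.094, 0.095]
contact_force: [-0.7, 0.3, -0.9]
width: 0.0319
```

```bash
python3 st.py
```

```text
23.45 [0.5337 0.1627 0.1732] jaw 105.37 ydown [-2.e-04  0.e+00 -1.e+00] F [-0.66  0.32 -0.93] M [-0.026 -0.044 -0.039] 0.0319 qd 0.002
```

Request:
jog_arm --targets '[[0.025, [0, 0, -0.0015], 0], [0.025, [0, 0, -0.0015], 0], [0.025, [0, 0, 0], 0]]'

```text
clock: 23.82
position: [0.5337, 0.1627, 0.1702]
ee_rot: [0.701, -0.701, -0.094, 0.095]
contact_force: [0.4, -0.5, -1.2]
width: 0.0322
```

```bash
python3 st.py
```

```text
23.825 [0.5337 0.1627 0.1702] jaw 105.37 ydown [-4.e-04  0.e+00 -1.e+00] F [ 0.45 -0.49 -1.16] M [ 0.017  0.041 -0.031] 0.0322 qd 0.0037
```

Request:
jog_arm --targets '[[0.025, [0, 0, -0.001], 0], [0.025, [0, 0, -0.001], 0], [0.025, [0, 0, 0], 0]]'

```text
clock: 24.2
position: [0.5339, 0.1628, 0.1687]
ee_rot: [0.701, -0.701, -0.095, 0.094]
contact_force: [-0.8, -0.6, 1.3]
width: 0.032
```

```bash
python3 st.py
```

```text
24.2 [0.5339 0.1628 0.1687] jaw 105.37 ydown [ 4.e-04  2.e-04 -1.e+00] F [-0.83 -0.6   1.25] M [-0.009  0.082 -0.054] 0.032 qd 0.0022
```

Request:
jog_arm --targets '[[0.025, [0, 0, -0.001], 0], [0.025, [0, 0, -0.001], 0], [0.025, [0, 0, 0], 0]]'

```text
clock: 24.58
position: [0.5342, 0.1629, 0.1677]
ee_rot: [0.701, -0.701, -0.095, 0.094]
contact_force: [-1.4, -0.4, 7.2]
width: 0.0318
```

```bash
python3 st.py
```

```text
24.575 [0.5342 0.1629 0.1677] jaw 105.37 ydown [ 1.8e-03  5.0e-04 -1.0e+00] F [-1.37 -0.39  7.25] M [-0.05   0.272  0.036] 0.0318 qd 0.0013
```

Request:
jog_arm --targets '[[0.025, [0, 0, -0.001], 0], [0.025, [0, 0, -0.001], 0], [0.025, [0, 0, 0], 0]]'

```text
clock: 24.95
position: [0.5341, 0.1628, 0.1654]
ee_rot: [0.701, -0.701, -0.095, 0.094]
contact_force: [-1.9, 0.1, 5.8]
width: 0.0324
```

Request:
jog_arm --targets '[[0.025, [0, 0, -0.001], 0], [0.025, [0, 0, 0], 0]]'

```text
clock: 25.2
position: [0.5337, 0.1627, 0.1631]
ee_rot: [0.701, -0.701, -0.094, 0.095]
contact_force: [-0.6, -0.4, 0.8]
width: 0.0321
```

```bash
python3 st.py
```

```text
25.2 [0.5337 0.1627 0.1631] jaw 105.37 ydown [-2.e-04  0.e+00 -1.e+00] F [-0.65 -0.42  0.83] M [-0.006  0.091  0.015] 0.0321 qd 0.0032
```

Request:
jog_arm --targets '[[0.025, [0, 0, -0.0015], 0], [0.025, [0, 0, -0.002], 0], [0.025, [0, 0, -0.002], 0], [0.025, [0, 0, -0.002], 0], [0.025, [0, 0, -0.002], 0], [0.025, [0, 0, 0], 0]]'

```text
clock: 25.95
position: [0.5337, 0.1627, 0.153]
ee_rot: [0.701, -0.701, -0.094, 0.095]
contact_force: [0.1, 0.3, -1.0]
width: 0.0318
```

```bash
python3 st.py
```

```text
25.95 [0.5337 0.1627 0.153 ] jaw 105.37 ydown [-6.e-04  0.e+00 -1.e+00] F [ 0.09  0.35 -1.01] M [ 0.021 -0.014 -0.061] 0.0318 qd 0.0026
```

Request:
jog_arm --targets '[[0.025, [0, 0, -0.001], 0], [0.025, [0, 0, -0.001], 0], [0.025, [0, 0, -0.001], 0], [0.025, [0, 0, 0], 0]]'

```text
clock: 26.45
position: [0.5337, 0.1627, 0.1506]
ee_rot: [0.701, -0.701, -0.094, 0.095]
contact_force: [-0.5, -0.4, -0.1]
width: 0.0322
```

```bash
python3 st.py
```

```text
26.45 [0.5337 0.1627 0.1506] jaw 105.37 ydown [-2.e-04  1.e-04 -1.e+00] F [-0.51 -0.36 -0.14] M [-0.038  0.082 -0.043] 0.0322 qd 0.0041
```

Request:
jog_arm --targets '[[0.025, [0, 0, -0.001], 0], [0.025, [0, 0, -0.001], 0], [0.025, [0, 0, -0.001], 0], [0.025, [0, 0, 0], 0]]'

```text
clock: 26.95
position: [0.5334, 0.1627, 0.1461]
ee_rot: [0.701, -0.701, -0.094, 0.095]
contact_force: [1.6, 0.3, -9.7]
width: 0.0321
```

```bash
python3 st.py
```

```text
26.95 [0.5334 0.1627 0.1461] jaw 105.37 ydown [-1.7e-03 -1.0e-04 -1.0e+00] F [ 1.58  0.26 -9.68] M [ 0.12  -0.233  0.006] 0.0321 qd 0.0046
```

Request:
jog_arm --targets '[[0.025, [0, 0, -0.001], 0], [0.025, [0, 0, -0.001], 0], [0.025, [0, 0, 0], 0]]'

```text
clock: 27.32
position: [0.5335, 0.1626, 0.1456]
ee_rot: [-0.701, 0.701, 0.094, -0.095]
contact_force: [-0.6, 0.8, -6.3]
width: 0.0325
```

```bash
python3 st.py
```

```text
27.325 [0.5335 0.1626 0.1456] jaw 105.37 ydown [-8.e-04 -1.e-04 -1.e+00] F [-0.56  0.83 -6.29] M [ 0.009  0.029 -0.003] 0.0325 qd 0.0018
```

Request:
jog_arm --targets '[[0.025, [0, 0, -0.001], 0], [0.025, [0, 0, -0.001], 0], [0.025, [0, 0, 0], 0]]'

```text
clock: 27.7
position: [0.5343, 0.1628, 0.1443]
ee_rot: [0.701, -0.701, -0.095, 0.094]
contact_force: [0.0, -0.4, -1.3]
width: 0.0318
```

```bash
python3 st.py
```

```text
27.7 [0.5343 0.1628 0.1443] jaw 105.37 ydown [ 1.3e-03  3.0e-04 -1.0e+00] F [ 0.01 -0.41 -1.26] M [-0.049  0.069 -0.016] 0.0318 qd 0.0015
```

Request:
jog_arm --targets '[[0.025, [0, 0, -0.001], 0], [0.025, [0, 0, 0], 0]]'

```text
clock: 27.95
position: [0.5343, 0.1628, 0.1436]
ee_rot: [0.701, -0.701, -0.095, 0.094]
contact_force: [-0.6, -0.7, 3.5]
width: 0.0324
```

```bash
python3 st.py
```

```text
27.95 [0.5343 0.1628 0.1436] jaw 105.37 ydown [ 1.4e-03  3.0e-04 -1.0e+00] F [-0.63 -0.72  3.49] M [-0.045  0.118 -0.044] 0.0324 qd 0.0012
```

Request:
jog_arm --targets '[[0.025, [0, 0, -0.001], 0], [0.025, [0, 0, 0], 0], [0.025, [0, 0, 0], 0]]'

```text
clock: 28.32
position: [0.5343, 0.1628, 0.1428]
ee_rot: [0.701, -0.701, -0.095, 0.094]
contact_force: [-1.9, 0.1, 5.9]
width: 0.0326
```

```bash
python3 st.py;  python3 -c "
from h import *
s,c,im,d=snap('wrist','w13')
save(cv2.resize(im[150:350,220:420],None,fx=3,fy=3,interpolation=cv2.INTER_CUBIC),'w13c')"
```

```text
28.325 [0.5343 0.1628 0.1428] jaw 105.37 ydown [ 1.6e-03  3.0e-04 -1.0e+00] F [-1.89  0.13  5.9 ] M [-0.068  0.22   0.089] 0.0326 qd 0.0018
```

View pics/w13c.png

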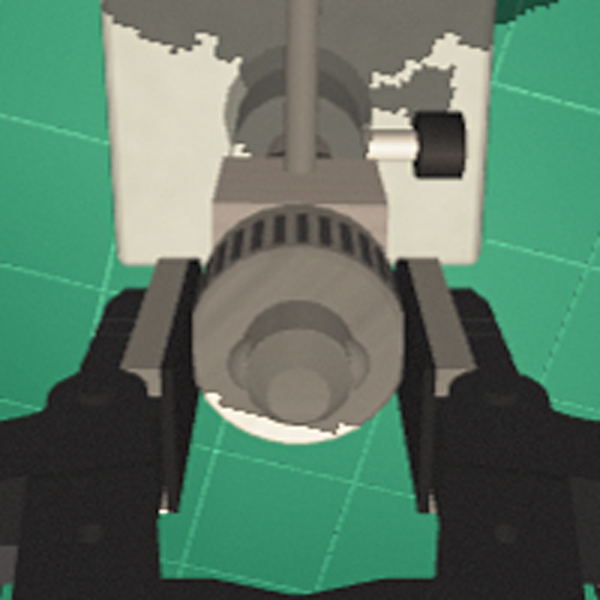

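The picture shows both balls sprung out above the collar's upper end, at crop (238,362) and (355,362), and the collar resting on the block.

Request:
jog_arm --targets '[[0.025, [0, 0, -0.001], 0], [0.025, [0, 0, -0.001], 0], [0.025, [0, 0, 0], 0]]'

```text
clock: 28.75
position: [0.5343, 0.1628, 0.1425]
ee_rot: [0.701, -0.701, -0.096, 0.094]
contact_force: [-4.0, -2.0, 15.4]
width: 0.0321
```

```bash
python3 st.py
```

```text
28.75 [0.5343 0.1628 0.1425] jaw 105.37 ydown [ 2.7e-03  4.0e-04 -1.0e+00] F [-3.99 -1.99 15.37] M [-0.148  0.656  0.014] 0.0321 qd 0.0024
```

Request:
jog_arm --targets '[[0.025, [0, 0, 0.001], 0], [0.025, [0, 0, 0.001], 0], [0.025, [0, 0, 0.001], 0], [0.025, [0, 0, 0.001], 0], [0.025, [0, 0, 0], 0]]'

```text
clock: 29.38
position: [0.534, 0.1627, 0.1436]
ee_rot: [0.701, -0.701, -0.095, 0.095]
contact_force: [0.9, 0.9, 0.5]
width: 0.0321
```

```bash
python3 st.py
```

```text
29.375 [0.534  0.1627 0.1436] jaw 105.36 ydown [ 0.e+00  1.e-04 -1.e+00] F [0.92 0.93 0.51] M [-0.006 -0.107 -0.002] 0.0321 qd 0.0017
```

Request:
jog_arm --targets '[[0.025, [0, 0, 0.001], 0], [0.025, [0, 0, 0], 0]]'

```text
clock: 29.62
position: [0.5334, 0.1626, 0.1445]
ee_rot: [0.701, -0.701, -0.094, 0.095]
contact_force: [-1.0, 0.5, -0.2]
width: 0.0321
```

```bash
python3 st.py
```

```text
29.625 [0.5334 0.1626 0.1445] jaw 105.37 ydown [-1.1e-03 -1.0e-04 -1.0e+00] F [-1.03  0.54 -0.19] M [ 0.009 -0.002  0.046] 0.0321 qd 0.0024
```

Request:
jog_arm --targets '[[0.025, [0, 0, 0.0008], 0], [0.025, [0, 0, 0], 0]]'

```text
clock: 29.88
position: [0.5334, 0.1626, 0.1452]
ee_rot: [0.701, -0.701, -0.094, 0.095]
contact_force: [-0.5, -0.0, -3.1]
width: 0.0319
```

```bash
python3 st.py
```

```text
29.875 [0.5334 0.1626 0.1452] jaw 105.37 ydown [-1.1e-03 -1.0e-04 -1.0e+00] F [-0.52 -0.02 -3.12] M [-0.008  0.006  0.03 ] 0.0319 qd 0.0024
```

Request:
jog_arm --targets '[[0.025, [0, 0, 0.0007], 0], [0.025, [0, 0, 0], 0]]'

```text
clock: 30.12
position: [0.5333, 0.1626, 0.1457]
ee_rot: [-0.701, 0.701, 0.094, -0.095]
contact_force: [0.8, 0.3, -6.6]
width: 0.0322
```

```bash
python3 st.py
```

```text
30.125 [0.5333 0.1626 0.1457] jaw 105.37 ydown [-1.4e-03 -2.0e-04 -1.0e+00] F [ 0.8   0.31 -6.61] M [-0.036 -0.053 -0.014] 0.0322 qd 0.0015
```

Request:
jog_arm --targets '[[0.025, [0, 0, 0.0006], 0], [0.025, [0, 0, 0], 0]]'

```text
clock: 30.38
position: [0.5332, 0.1626, 0.1461]
ee_rot: [-0.701, 0.701, 0.094, -0.095]
contact_force: [0.3, -0.1, -10.9]
width: 0.0322
```

```bash
python3 st.py
```

```text
30.375 [0.5332 0.1626 0.1461] jaw 105.37 ydown [-1.7e-03 -3.0e-04 -1.0e+00] F [  0.35  -0.13 -10.91] M [ 0.045 -0.079 -0.008] 0.0322 qd 0.0017
```

Request:
jog_arm --targets '[[0.025, [0, 0, -0.0008], 0], [0.025, [0, 0, 0], 0], [0.025, [0, 0, 0], 0], [0.025, [0, 0, 0], 0]]'

```text
clock: 30.88
position: [0.5334, 0.1626, 0.146]
ee_rot: [-0.701, 0.701, 0.094, -0.095]
contact_force: [-1.5, -1.0, -8.5]
width: 0.0319
```

```bash
python3 st.py;  python3 -c "
from h import *
s,c,im,d=snap('wrist','w14')
save(cv2.resize(im[150:350,220:420],None,fx=3,fy=3,interpolation=cv2.INTER_CUBIC),'w14c')"
```

```text
30.875 [0.5334 0.1626 0.146 ] jaw 105.37 ydown [-8.e-04 -1.e-04 -1.e+00] F [-1.5  -1.04 -8.51] M [-0.138  0.132  0.002] 0.0319 qd 0.0023
```

View pics/w14c.png

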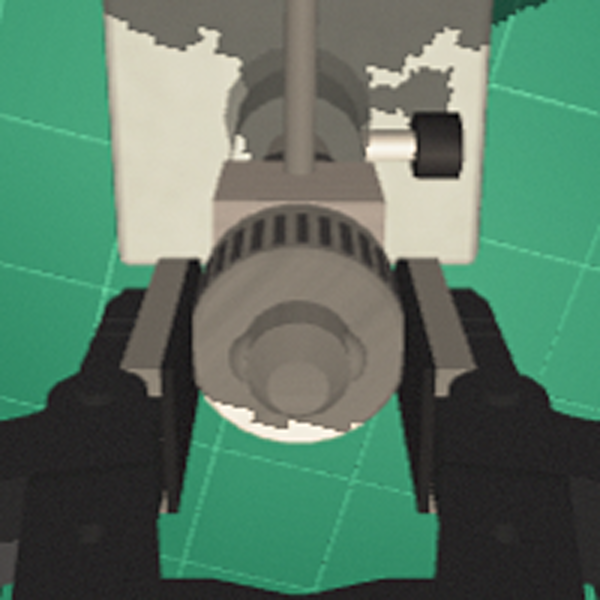

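Request:
jog_arm --targets '[[0.025, [0, 0, -0.0007], 0], [0.025, [0, 0, 0], 0], [0.025, [0, 0, 0], 0]]'

```text
clock: 31.3
position: [0.534, 0.1628, 0.1457]
ee_rot: [0.701, -0.701, -0.095, 0.094]
contact_force: [-1.4, -0.6, -5.7]
width: 0.0322
```

```bash
python3 st.py
```

```text
31.3 [0.534  0.1628 0.1457] jaw 105.37 ydown [ 5.e-04  2.e-04 -1.e+00] F [-1.42 -0.61 -5.65] M [-0.057  0.25  -0.002] 0.0322 qd 0.0015
```

Request:
jog_arm --targets '[[0.025, [0, 0, -0.001], 0], [0.025, [0, 0, -0.001], 0], [0.025, [0, 0, -0.001], 0], [0.025, [0, 0, 0], 0]]'

```text
clock: 31.8
position: [0.5343, 0.1628, 0.1434]
ee_rot: [0.701, -0.701, -0.095, 0.094]
contact_force: [-3.6, -1.2, 4.8]
width: 0.0319
```

```bash
python3 st.py
```

```text
31.8 [0.5343 0.1628 0.1434] jaw 105.37 ydown [ 1.7e-03  3.0e-04 -1.0e+00] F [-3.64 -1.19  4.77] M [-0.134  0.491  0.001] 0.0319 qd 0.0015
```

Request:
jog_arm --targets '[[0.025, [-0.0004, 0, 0.0008], 0], [0.04, [0, 0, 0], 0], [0.05, [0, 0, 0], 0], [0.055, [0, 0, 0], 0], [0.06, [0, 0, 0], 0], [0.065, [0, 0, 0.02], 0], [0.07, [0, 0, 0.04], 0], [0.07, [0, 0, 0.05], 0], [0.07, [0, 0, 0.03], 0], [0.07, [0, 0, 0], 0]]'

```text
clock: 33.05
position: [0.5348, 0.163, 0.286]
ee_rot: [0.701, -0.701, -0.097, 0.092]
contact_force: [-0.4, 0.6, -0.7]
width: 0.0696
```

Request:
jog_arm --targets '[[0.07, [0.02, 0.0, 0.01], 0], [0.07, [0, 0, 0], 0], [0.07, [0, 0, 0], 0]]'

```text
clock: 33.42
position: [0.5522, 0.1626, 0.2916]
ee_rot: [0.701, -0.701, -0.093, 0.096]
contact_force: [-0.7, -0.0, -0.1]
width: 0.0702
```

```bash
python3 st.py;  python3 -c "
from h import *
s,c,im,d=snap('wrist','w15')
save(cv2.resize(im[0:330,170:470],None,fx=1.8,fy=1.8,interpolation=cv2.INTER_CUBIC),'w15c')
P,u,v=cloud(c,d)
m=(np.hypot(P[:,0]-.5335,P[:,1]-.1627)<.022)
for lo,hi in [(.115,.128),(.135,.15),(.15,.16)]:
    q=P[m&(P[:,2]>lo)&(P[:,2]<hi)]; print(lo,len(q),np.median(q[:,2]) if len(q) else 0, q.mean(0))
q=P[m]; h,e=np.histogram(q[:,2],np.arange(.09,.165,.003)); print(list(zip(e.round(3).tolist(),h.tolist())))
for n in ['lens','board','collar','magnifier']: print(n,[(np.round(x['position'],1).tolist(),round(x['score'],2)) for x in spot_point(n,'wrist')[:3]])
"
```

```text
33.425 [0.5522 0.1626 0.2916] jaw 105.37 ydown [-3.5e-03 -4.0e-04 -1.0e+00] F [-0.67 -0.03 -0.13] M [-0.046  0.021 -0.025] 0.0702 qd 0.0071
0.115 84 0.12242291832214686 [0.52026488 0.15724484 0.1218468 ]
0.135 855 0.1431319114651528 [0.53139217 0.1606501  0.14309866]
0.15 282 0.15434366067963587 [0.53221441 0.16109175 0.15390379]
[(0.09, 0), (0.093, 0), (0.096, 0), (0.099, 13), (0.102, 15), (0.105, 33), (0.108, 0), (0.111, 12), (0.114, 17), (0.117, 1), (0.12, 54), (0.123, 18), (0.126, 2), (0.129, 8), (0.132, 12), (0.135, 10), (0.138, 46), (0.141, 633), (0.144, 145), (0.147, 21), (0.15, 101), (0.153, 141), (0.156, 40), (0.159, 0), (0.162, 0)]
lens [([324.5, 49.5], 0.77), ([6.0, 213.7], 0.66)]
board []
collar [([186.2, 218.2], 0.9), ([325.2, 161.8], 0.71), ([219.4, 117.9], 0.65)]
magnifier [([326.2, 155.5], 0.64)]
```

View pics/w15c.png

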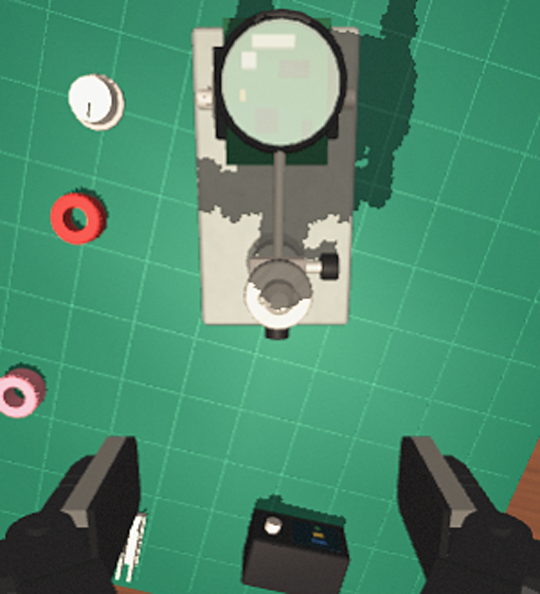

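The final view shows the collar home on the block with the post's end standing out of it at crop (278,293). The lens is over the board at crop (283,80), and the other things are where they were.

```bash
python3 -c "
from h import *
f=np.load('w15.npz'); c=dict(mtx=f['mtx'],distortion=f['dist'],world_from_camera=f['T'])
print(onplane(c,[[170+283/1.8,81/1.8]],.106))
s,c,im,d=snap('top','t16')
print(sign_off()); print(manip.get_state()['clock'])"
```

```text
[[0.43178191 0.13673934 0.106     ]]
the job is handed in; nothing more can be done
None
the job is handed in; nothing more can be done
```

I fitted the magnifier arm and the collar on the post, tugged the collar against the balls, let go and handed the job in at about 33.5 s of the 72 s allowed. No verdict was reported.

- **Block:** it went over the balls with about 12 N of push and sat on the shoulder at about 96 mm. I pressed it to about 7.5 N and then let go. The lens centre measured about 2.5 mm from over the board's centre.
- **Collar:** it clicked past the balls at a peak of about 8 N read at the step ends. I pressed it onto the block with up to about 16 N, well under the 30 N limit.
- **Tug:** the balls held it at about 5 to 10 N upward, and the picture showed both balls still out. The 10 N peak, by the wrist sensor, was a little more than I meant for a light tug. I set the collar back on the block before opening the gripper.
- **Last checks:** after letting go, the wrist camera's depth put the collar top at 143 mm, against 142 mm expected, and 20.7 mm above the block. The picture showed the other things in view undisturbed. I judged that by eye and did not measure it. The gripper was clear.
- **Not checked or disagreeing:** in the last picture the network found no board, so I used its earlier measured position. I took the last top picture but did not look at it before handing in.

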